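Set the belt sander's fence to 45 degrees and lock it

ROBOT

A 6-joint arm with a two-finger parallel gripper is mounted at the origin on the work surface. World frame = base frame: x ahead of the robot, y to its left, z up, the work surface at z = 0. Lengths are in m, angles in degrees, forces in N, time in s.
With the tool pointing down it reaches from about 0.35 to 0.875 m from the base axis. Payload 4.2 kg.
Tool frame: the origin (TCP) lies midway between the tips of the shut fingers; the grasp point (between the pads) lies 19 mm behind it; z points along the fingers, y is the direction in which the jaws open and shut (so a half turn about z gives the same grasp; the last joint's range is limited). The gripper opens to 87 mm and grips with 3 to 60 N. Pads are 19 mm wide; open, the fingers measure 117 mm over their backs; the gripper's body (75 mm by 190 mm) begins 51 mm behind the grasp point.
Start: joints at [88.556, 22.042, 0.453, 0, -68.411, -14.817], TCP at [0.175, 0.6, 0.195] pointing down, gripper open.
Joint ranges: [-179.83, 179.83], [-69.29, 118.12], [-61.27, 80.66], [-181.25, 117.63], [-171.15, -9.14], [-177.46, 177.46]. Speed limits (degrees/s): [159.86, 159.86, 180, 180, 180, 180].

INTERFACE

Orientations are given as a 3x3 rotation matrix whose columns are the frame's x, y, z axes.
In Python, from station import r gives the robot as it stands.
- The arm moves only by the tool servo_tool, never from a script. Its arguments are lists of equal length, an entry for each row: "slide": the shift along the world's x, y, z in units of 60 mm (1.0 is 60 mm), a list of three; "twist": the turn, a rotation vector about the world's x, y, z in units of 6 degrees (1.0 is 6 degrees), a list of three; "gripper": the closure, from 0 (fully open) to 1 (shut). In form: {"slide": [[x, y, z], ...], "twist": [[wx, wy, wz], ...], "gripper": [gripper, ...]}. A call has 1 to 12 rows; each row shifts and turns the commanded pose from where the row before left it; what a row does not reach is not made up. A row lasts 1/8 s, in which the tool goes at most 62.5 mm and 10.7 degrees, less where a joint would pass 70% of its speed; a pose out of reach is approached as far as the arm can. A call is refused whole if a number of a shift passes 1 or a number of a turn 1, either way. A call with a gripper value outside its range is refused whole. The fingers move at their own pace and stop on an object; the grip force is fixed at half the most. Time passes only in rows, so rows that do not move let the fingers close. It gives the time, the measured TCP pose, the force and the opening at its end, in the units of the state.
- r.sense(): the state, without advancing time (a new reading comes with each control period).
- r.capture(name): name is "scene" or "top"; returns a dict with "image" (420x560x3 uint8, blue, green, red), "intrinsics" (3x3 intrinsics, pixels), "k1" (the pictures are not rectified: a ray, as slopes to the right and down, at radius r is drawn at 1 + k1 r^2 times it, then the intrinsics apply), "R" (3x3) and "t" (3): a world point X has camera coordinates R X + t. Camera axes: x right, y down, z forward; pixel columns grow to the right and rows downward; lengths in m; the calibration is good to about 2 mm. A picture is of the moment at which its call begins. There is no depth.
- r.finish_job(): hands the job in, once; it reports no verdict.
The state is a dict: "time_s": time; "joints": joint angles; "joint_velocities": joint speeds; "effort": joint torques, N m; "tcp_pos": TCP position; "ee_rot": TCP orientation; "wrist_force": force on the tool from outside, world axes, zero at the start; "moment": the same for the moment, N m; "gripper_width": opening from 0.0 (shut) to 1.0 (fully open).
Only numpy, scipy, OpenCV 4.12 (cv2) and the standard library are available. Lean on these libraries where they do the work, as an engineer would, in place of code of your own. Each camera call takes 0.05 s, during which the arm holds its last target.

TASK

Set up the belt sander for a 45 degree bevel: clear the wooden offcut off the belt into the blue scrap bin, pull the index plunger's T-grip up and turn it so that it parks with the pin out, then fold the fence down over the belt from upright to 45 degrees. Turn the T-grip back so that the pin springs fully home and locks the fence there, and do not disturb the glue bottle, cleaning stick and pencil tin that stand close by.

Things in the scene. Friction and masses are not known exactly. Their poses are not given: they have to be found in the camera images.
- sander: Fixed green bench belt sander, 380 mm long; origin on the bench below the belt's middle; x = across the belt, away from the robot, to the fence; y = along the belt; z up. Brown belt: x -50 to 50, y -140 to 140, top at z 110. Motor behind the fence: x 74 to 162, y -130 to 80, top z 118. At the +y end a bracket (x 40 to 85, y 148 to 192, up to z 178) carries the index plunger, upright axis at x 62, y 165.
- fence (a joint): Fence angle, rad: 0 = upright (locked so at the start), grows as it folds over the belt to the sander's -x side; 0.785 = 45 degrees, stop 0.95. Stiff friction hinge: stays where left, 4 to 8 N at the top edge moves it. A steel sector at its +y end has rim notches for the pin at 0, 0.393 and 0.785 rad (red mark); each takes the pin within about 0.025 rad and then leaves about 0.02 rad play.
- fence_hinge (a point): Point on the fence's hinge axis, half-way along the fence: x 62, y 0, z 118 of the sander; the axis runs along the sander's y. The point's frame turns with the fence: z up the plate, x out of its back, y along the hinge.
- fence_top (a point): Middle of the aluminium fence plate's free top edge, 112 mm from the hinge axis along the plate; axes as fence_hinge. The plate is 200 mm long (100 mm either side of this point along y) and 8 mm thick (4 mm either side). Two ribs 10 mm deep on its back at y -70 and 70 reach up to 36 mm below the top edge.
- plunger (a joint): How far the plunger's pin is pulled up, m: 0 = fully home in a notch, about 0.008 = riding on the rim between notches, 0.013 = parked, 0.022 = stop. A spring pushes it down with 4 N at 0 and 12 N at the stop. It can be turned only when pulled up by more than 0.013; turned and let go, its cross pin rests on two shoulders and keeps it at 0.013.
- tgrip (a joint): Turn of the T-grip, rad: 0 = bar along the sander's y, in line with the slot (the pin drops when within about 0.1 of 0); grows clockwise seen from above to a stop at 1.4 (bar nearly along the sander's x); turn it beyond 0.9 to park it. It turns easily.
- tgrip_center (a point): Centre of the black T-grip bar (red stripe on top): 46 mm long along its y, 14 mm thick along its x, 22 mm tall, 222 mm above the bench when home. Below it are a 15 mm round stem and steel shoulders (28 x 30 mm) whose top is 30 mm below this point when home. The point turns and rises with the bar.
- offcut_center (a point): Centre of the loose wooden offcut lying across the belt, in the fence's way: 105 mm long along its x, 44 mm wide (y), 32 mm tall (z), about 0.08 kg.
- bin_floor (a point): Middle of the inner floor of the fixed blue scrap bin, 5 mm above the bench. Outside 200 mm (its x) by 160 mm (its y), 90 mm tall, walls 5 mm, open on top. It stands to the left or right of the sander; the lower grey supplies tray on the other side is not for scrap.
- glue: Bystander: upright yellow glue bottle, 58 mm across, 170 mm tall, behind the plunger; origin at its foot.
- crepe: Bystander: tan belt-cleaning stick, 150 x 36 x 36 mm, lying in front of the sander; origin under its middle, x along it.
- mug: Bystander: steel tin with pencils, 72 mm across, 166 mm tall with them, standing in front of the sander near its -y end; origin at its foot.

How it is judged:
By the outcome, as a careful person would: the job done as asked, in the order asked, and still so for the second after the job is handed in, with the robot touching nothing.
It also fails if it takes over 72 s, if anything falls off the work surface, if the arm or the gripper's body presses on something with over 40 N, if the wrist force passes 120 N, or if a joint passes its speed limit or range.

## Working session

There is one attempt and no reset: what is moved stays moved. The work goes in short steps, Python scripts to look and compute and a tool call to move; the robot and the scene stay as the last step left them, time stands still between calls to the robot, and variables do not carry over. Pictures are saved under pics/ and viewed, and the job is handed in when it is done.

Besides the shell and the picture viewer there is one more tool, called after ">>>" as name(argument=value, ...), one argument or row to a line, values as JSON. servo_tool: Moves the arm, as the interface text tells. Its arguments: {"type":"object","properties":{"slide":{"type":"array","items":{"type":"array","items":{"type":"number"}}},"twist":{"type":"array","items":{"type":"array","items":{"type":"number"}}},"gripper":{"type":"array","items":{"type":"number"}}},"required":["slide","twist","gripper"]}

```bash
ls; mkdir -p pics
python3 - <<'E'
from station import r
import cv2,numpy as np
s=r.sense();print(s)
for n in("scene","top"):
    c=r.capture(n);cv2.imwrite(f"pics/{n}0.png",c["image"]);print(n,c["intrinsics"],c["k1"],c["R"],c["t"])
E
```

```text
pics
{'time_s': 0.0, 'joints': array([ 8.85578739e+01,  2.20904793e+01,  3.82564087e-01, -2.98006843e-02,
       -6.84111967e+01, -1.48160864e+01]), 'joint_velocities': array([-0.0735879 , -0.07353823,  0.07940884, -0.05358755, -0.00239388,
        0.03272947]), 'effort': array([-6.19481525e-04, -3.90664601e+01,  1.87397021e+01,  4.21966061e+00,
        1.09273414e-02, -2.08251740e-04]), 'tcp_pos': array([0.17477886, 0.59939464, 0.19387955]), 'ee_rot': array([[ 9.59956015e-01, -2.80150248e-01, -5.35798350e-04],
       [-2.80150753e-01, -9.59953794e-01, -2.06601724e-03],
       [ 6.44535840e-05,  2.13338999e-03, -9.99997722e-01]]), 'wrist_force': array([-0.04697095,  0.68225867, -0.12680621]), 'moment': array([-0.01973604, -0.01462728, -0.02020948]), 'gripper_width': 1.00335856260164}
scene [[388.185841     0.         277.50270096]
 [  0.         388.185841   207.6935891 ]
 [  0.           0.           1.        ]] -0.10982863466426347 [[ 0.80047683  0.59931618 -0.00754679]
 [ 0.49530961 -0.66854565 -0.55472075]
 [-0.3374985   0.44030311 -0.83200237]] [-0.42071099 -0.16584341  1.42059729]
top [[486.38975644   0.         281.40646404]
 [  0.         486.38975644 205.04896092]
 [  0.           0.           1.        ]] -0.008516990186285472 [[ 2.81508556e-02 -9.99591147e-01  5.00686694e-03]
 [-9.84988623e-01 -2.85923057e-02 -1.70234817e-01]
 [ 1.70308374e-01 -1.39451217e-04 -9.85390805e-01]] [-0.01935967  0.56682001  1.33373196]
```

View pics/scene0.png

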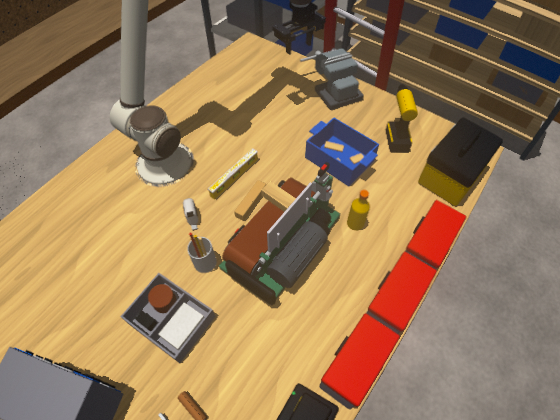

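View pics/top0.png

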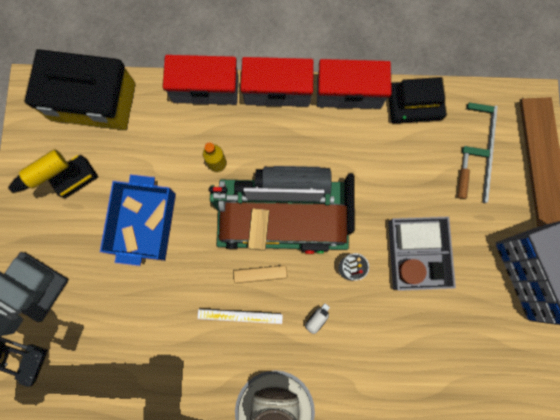

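The scene picture shows the sander near (285,230), the bin at (342,150), the glue bottle at (358,212) and the tin at (202,252). In the top picture the sander is at (287,215), the offcut at (259,228), the T-grip at (217,189), the bin at (138,220) and the cleaning stick at (260,274). Next I'll enlarge crops to measure these.

```bash
cat > h.py <<'E'
import numpy as np,cv2
from station import r
def proj(c,X):
    X=np.atleast_2d(X);p=X@np.array(c["R"]).T+c["t"];s=p[:,:2]/p[:,2:];k=1+c["k1"]*(s**2).sum(1,keepdims=True)
    K=np.array(c["intrinsics"]);return s*k*[K[0,0],K[1,1]]+[K[0,2],K[1,2]]
def ray(c,uv):
    K=np.array(c["intrinsics"]);d=(np.array(uv,float)-[K[0,2],K[1,2]])/[K[0,0],K[1,1]];s=d.copy()
    for _ in range(20): s=d/(1+c["k1"]*(s@s))
    R=np.array(c["R"]);return -R.T@np.array(c["t"]),R.T@np.array([s[0],s[1],1])
def atz(c,uv,z):
    o,d=ray(c,uv);return o+d*(z-o[2])/d[2]
def tri(c1,u1,c2,u2):
    A=[];b=[]
    for c,u in((c1,u1),(c2,u2)):
        o,d=ray(c,u);d=d/np.linalg.norm(d);P=np.eye(3)-np.outer(d,d);A.append(P);b.append(P@o)
    x=np.linalg.lstsq(np.vstack(A),np.hstack(b),rcond=None)[0];return x
def crop(c,x0,y0,x1,y1,k,name,pts=None,lines=None):
    im=cv2.resize(c["image"][y0:y1,x0:x1],None,fx=k,fy=k,interpolation=cv2.INTER_CUBIC)
    for L in (lines or []):
        q=((proj(c,L)-[x0,y0]+.5)*k).astype(int);cv2.polylines(im,[q.reshape(-1,1,2)],False,(255,0,255),1)
    for x in range((x0+9)//10*10,x1,10):
        cv2.line(im,(int((x-x0+.5)*k),0),(int((x-x0+.5)*k),6 if x%50 else 14),(255,255,255),1)
    for y in range((y0+9)//10*10,y1,10):
        cv2.line(im,(0,int((y-y0+.5)*k)),(6 if y%50 else 14,int((y-y0+.5)*k)),(255,255,255),1)
    cv2.imwrite("pics/"+name,im)
E
python3 - <<'E'
from h import *
c=r.capture("top");crop(c,200,140,365,260,4.8,"t1.png")
c=r.capture("scene");crop(c,215,155,375,305,4,"s1.png")
E
```

```text
(no output)
```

View pics/t1.png

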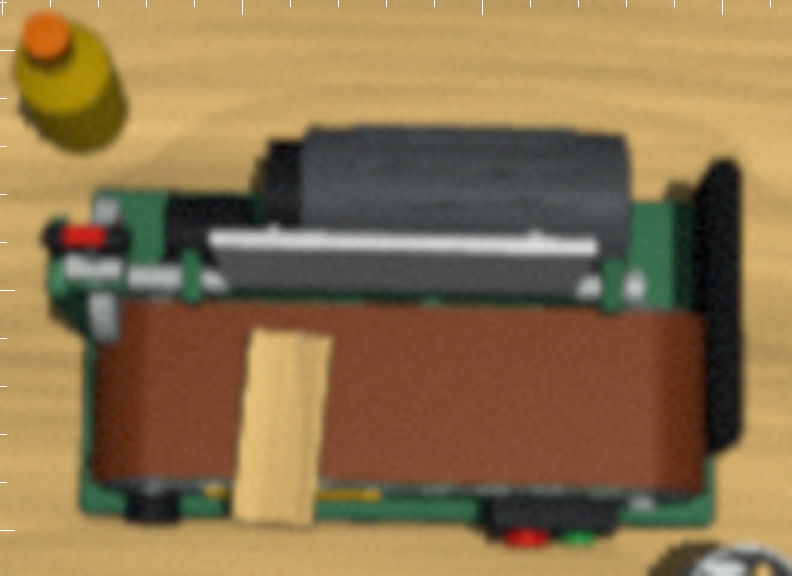

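View pics/s1.png

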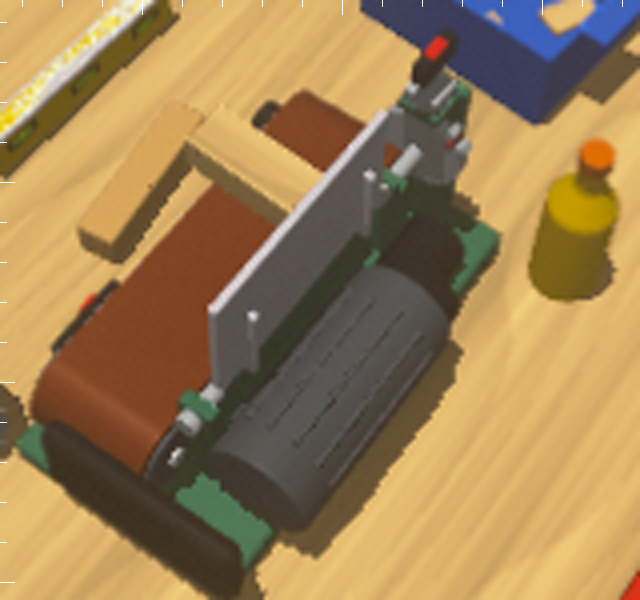

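```bash
cat > fit.py <<'E'
from h import *
from scipy.optimize import least_squares
t=r.capture("top");s=r.capture("scene")
T=lambda u,v:np.array([200+u/4.8-.5,140+v/4.8-.5]);S=lambda u,v:np.array([215+u/4-.5,155+v/4-.5])
obs=[(t,T(84,237),(62,165,233)),(t,T(209,239),(62,100,230)),(t,T(597,248),(62,-100,230)),
(s,S(212,308),(62,-100,230)),(s,S(390,113),(62,100,230)),(s,S(435,47),(62,165,233))]
def M(p,X):
    X=np.array(X,float)/1000;c,q=np.cos(p[2]),np.sin(p[2]);return np.array([[c,-q,0],[q,c,0],[0,0,1]])@X+[p[0],p[1],0]
f=lambda p:np.hstack([proj(c,M(p,X))[0]-u for c,u,X in obs])
sol=least_squares(f,[.55,0,0]);print(sol.x,np.degrees(sol.x[2]));print(f(sol.x).reshape(-1,2).round(2))
p=sol.x
box=lambda x0,x1,y0,y1,z:[M(p,q) for q in((x0,y0,z),(x1,y0,z),(x1,y1,z),(x0,y1,z),(x0,y0,z))]
L=[box(-50,50,-140,140,110),box(58,66,-100,100,230),box(55,69,142,188,233),box(40,85,148,192,178),box(74,162,-130,80,118)]
crop(t,200,140,365,260,4.8,"t2.png",lines=L);crop(s,215,155,375,305,4,"s2.png",lines=L)
E
python3 fit.py
```

```text
[ 0.51179061 -0.00706481  0.00623613] 0.3573040388371626
[[-0.48 -0.63]
 [-0.13 -0.22]
 [-0.25 -0.27]
 [-0.43  0.69]
 [-1.27 -0.95]
 [ 0.19  0.3 ]]
```

Run:
```python
import cv2,numpy as np
a=cv2.imread("pics/t2.png");b=cv2.imread("pics/s2.png")
b=cv2.resize(b,None,fx=.9,fy=.9)
cv2.imwrite("pics/ts2.png",a)
```

```text
(no output)
```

View pics/t2.png

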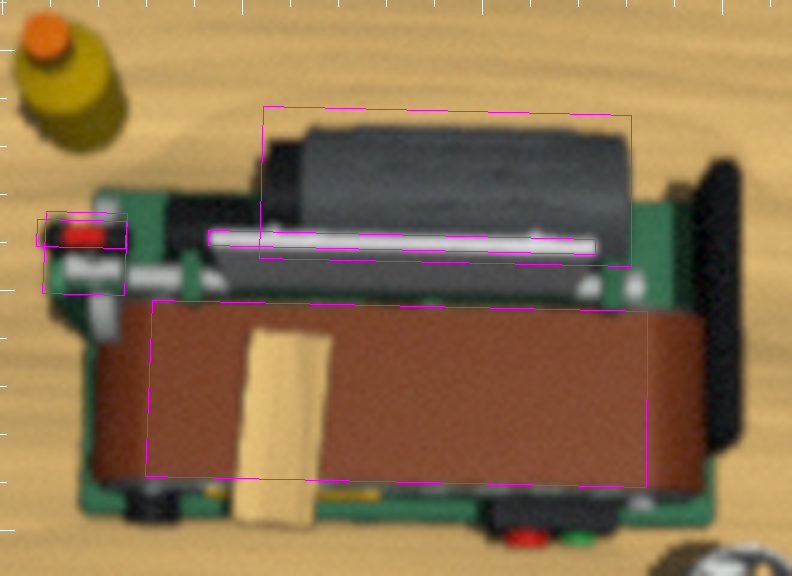

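View pics/s2.png

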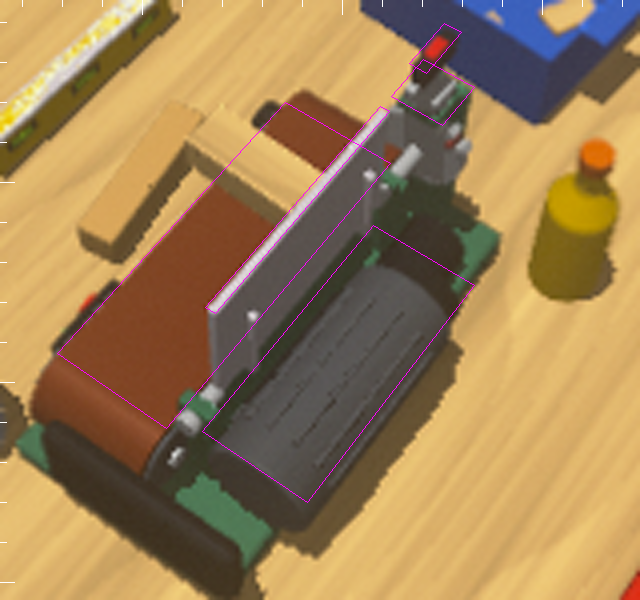

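The fitted wireframe (sander origin ≈ (0.512, -0.007), yaw 0.36°) matches the fence edge, belt, bracket and bar within 1 px or so in both views. The offcut's top-face corners in the crop are about (252,330), (332,338), (313,523) and (233,518). Next: the offcut, bin and bystanders.

Run:
```python
from h import *
c=r.capture("top");crop(c,85,165,235,275,5,"t3.png");crop(c,190,240,400,340,3.8,"t4.png")
T=lambda u,v:np.array([200+u/4.8-.5,140+v/4.8-.5])
q=[atz(c,T(*u),.142)for u in((250,330),(332,338),(313,523),(233,520))]
for a in q:print(a.round(4))
q=np.array(q);m=q.mean(0);print("ctr",m,np.linalg.norm(q[0]-q[3]),np.linalg.norm(q[1]-q[2]),np.linalg.norm(q[0]-q[1]))
d=(q[0]+q[1]-q[2]-q[3]);print(np.degrees(np.arctan2(d[1],d[0])))
print("glue cap",atz(c,T(46,37),.17), "cam",ray(c,(280,205))[0])
```

```text
[0.5401 0.0754 0.142 ]
[0.537  0.0301 0.142 ]
[0.4349 0.0371 0.142 ]
[0.4353 0.0806 0.142 ]
ctr [0.48685028 0.05583474 0.142     ] 0.10493172514572488 0.10227306949023274 0.045393424839140085
-3.373768032887933
glue cap [0.69564332 0.19223342 0.17      ] cam [ 0.33171053 -0.00295907  1.41083664]
```

View pics/t3.png

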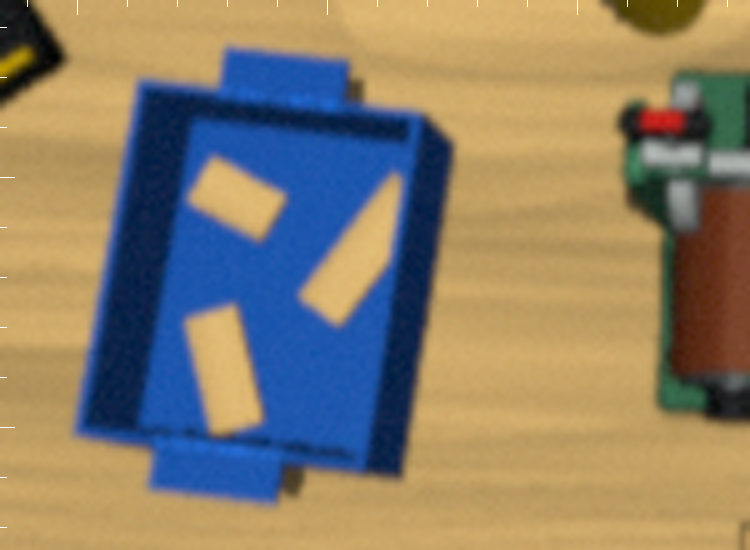

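View pics/t4.png

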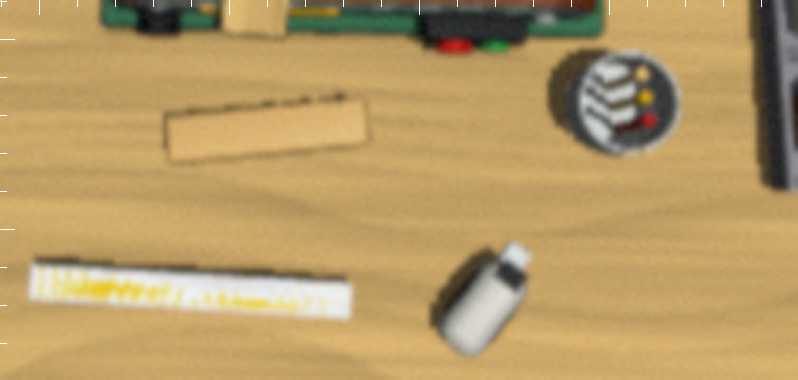

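Run:
```python
from h import *
c=r.capture("top");T=lambda u,v:np.array([85+u/5-.5,165+v/5-.5])
q=np.array([atz(c,T(*u),.09)for u in((138,80),(420,115),(365,470),(77,435))]);print(q.round(4),q.mean(0),[np.linalg.norm(q[i]-q[i-1]) for i in range(4)])
d=q[0]+q[1]-q[2]-q[3];print(np.degrees(np.arctan2(d[1],d[0])))
U=lambda u,v:np.array([190+u/3.8-.5,240+v/3.8-.5])
print("stick",[atz(c,U(*u),.036).round(3) for u in((165,113),(365,97),(370,143),(168,162))]);print("tin",atz(c,U(630,102),.1))
G=lambda u,v:np.array([200+u/4.8-.5,140+v/4.8-.5]); print("glue foot approx",atz(c,G(75,105),.04))
s=r.capture("scene");crop(s,240,0,360,110,5,"g.png")
```

```text
[[0.6155 0.469  0.09  ]
 [0.6002 0.311  0.09  ]
 [0.4037 0.3275 0.09  ]
 [0.4181 0.4848 0.09  ]] [0.50939012 0.39807108 0.09      ] [np.float64(0.1981118552685866), np.float64(0.1586998839396634), np.float64(0.1972113905547046), np.float64(0.15800427420583096)]
-4.696564947440916
stick [array([0.383, 0.128, 0.036]), array([ 0.399, -0.02 ,  0.036]), array([ 0.365, -0.024,  0.036]), array([0.347, 0.124, 0.036])]
tin [ 0.39740271 -0.20573358  0.1       ]
glue foot approx [0.69170312 0.19286427 0.04      ]
```

View pics/g.png

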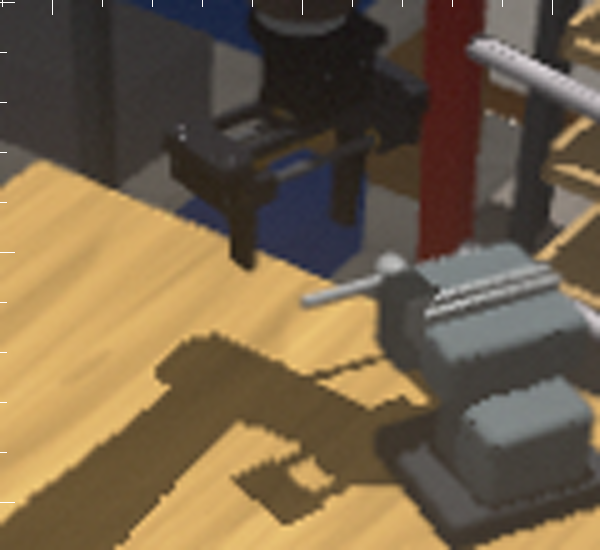

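>>> servo_tool(
  slide=[
    [0.2, -0.4, 0.3],
    [0.43, -0.75, 0.3],
    [0.45, -0.79, 0.1],
    [0.45, -0.79, 0.1],
    [0.45, -0.79, 0.1],
    [0.45, -0.79, 0.05],
    [0.45, -0.79, 0],
    [0.45, -0.79, 0],
    [0.45, -0.79, 0],
    [0.45, -0.79, 0],
    [0.45, -0.79, 0],
    [0.48, -0.8, 0],
  ],
  twist=[
    [0, 0, 0.17],
    [0, 0, 0.17],
    [0, 0, 0.17],
    [0, 0, 0.17],
    [0, 0, 0.17],
    [0, 0, 0.17],
    [0, 0, 0.17],
    [0, 0, 0.17],
    [0, 0, 0.17],
    [0, 0, 0.17],
    [0, 0, 0.17],
    [0, 0, 0.17],
  ],
  gripper=[0.1, 0.1, 0.1, 0.1, 0.1, 0.1, 0.1, 0.1, 0.1, 0.1, 0.1, 0.1],
)

```text
time_s: 1.95
tcp_pos: [0.4853, 0.0548, 0.2524]
ee_rot: [[0.998, -0.069, 0.001], [-0.069, -0.998, 0.0], [0.001, -0.001, -1.0]]
wrist_force: [0.6, 1.6, 0.2]
gripper_width: 0.901
```

>>> servo_tool(
  slide=[
    [0, 0.02, -0.5],
    [0, 0, -0.6],
    [0, 0, -0.6],
    [0, 0, -0.4],
    [0, 0, -0.14],
    [0, 0, 0],
    [0, 0, 0],
    [0, 0, 0],
    [0, 0, 0],
    [0, 0, 0],
  ],
  twist=[
    [0, 0, 0],
    [0, 0, 0],
    [0, 0, 0],
    [0, 0, 0],
    [0, 0, 0],
    [0, 0, 0],
    [0, 0, 0],
    [0, 0, 0],
    [0, 0, 0],
    [0, 0, 0],
  ],
  gripper=[0.1, 0.1, 0.1, 0.1, 0.1, 1, 1, 1, 1, 1],
)

```text
time_s: 3.2
tcp_pos: [0.4847, 0.0576, 0.1178]
ee_rot: [[0.998, -0.07, 0.001], [-0.07, -0.998, 0.0], [0.001, -0.0, -1.0]]
wrist_force: [-0.4, -0.1, -0.1]
gripper_width: 0.418
```

>>> servo_tool(
  slide=[
    [0, 0, 0.3],
    [0, 0, 0.6],
    [0, 0, 0.6],
  ],
  twist=[
    [0, 0, 0],
    [0, 0, 0],
    [0, 0, 0],
  ],
  gripper=[1, 1, 1],
)

```text
time_s: 3.58
tcp_pos: [0.4844, 0.0575, 0.2085]
ee_rot: [[0.998, -0.07, -0.0], [-0.07, -0.998, -0.0], [-0.0, 0.0, -1.0]]
wrist_force: [0.8, 0.8, 0.0]
gripper_width: 0.077
```

Run:
```python
from h import *
c=r.capture("top");crop(c,200,140,365,260,4.8,"t5.png")
c=r.capture("scene");crop(c,215,125,375,275,4,"s5.png")
print(r.sense()["gripper_width"])
```

```text
0.02911614382071952
```

View pics/t5.png

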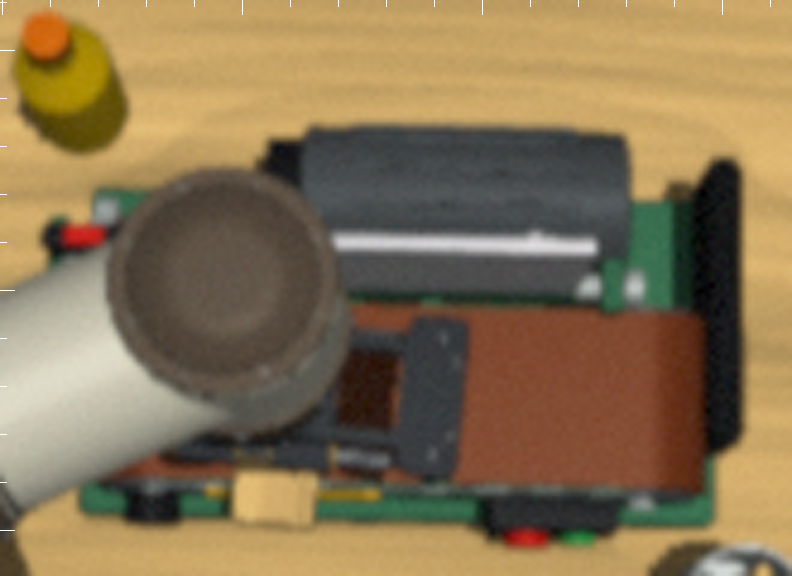

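View pics/s5.png

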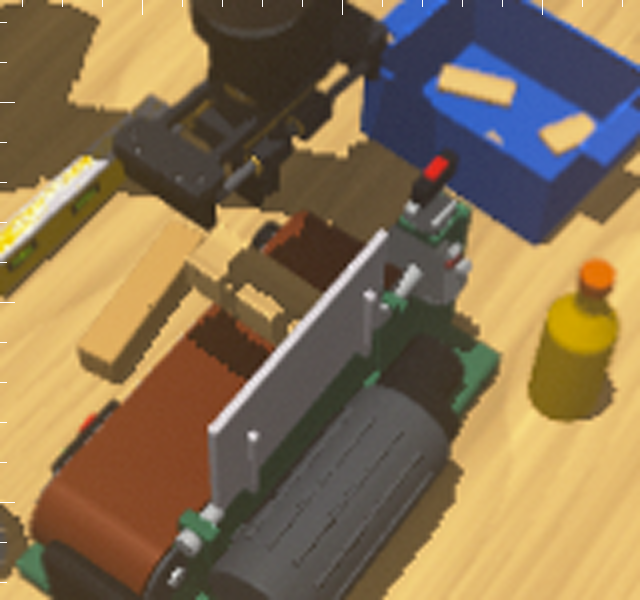

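Run:
```python
from h import *
c=r.capture("scene");s=r.sense();p=s["tcp_pos"];print(p,s["gripper_width"])
B=lambda z:[np.array([.487,.056,z])+np.array([a,b,0])-np.array([0,0.06*a,0])*1 for a,b in((-.0525,-.022),(.0525,-.022),(.0525,.022),(-.0525,.022),(-.0525,-.022))]
crop(c,240,125,340,225,6,"s6.png",lines=[[p,p+[0,0,.07]],B(.142),B(.11)])
```

```text
[0.48575247 0.05809165 0.20958817] 0.016517548324917544
```

View pics/s6.png

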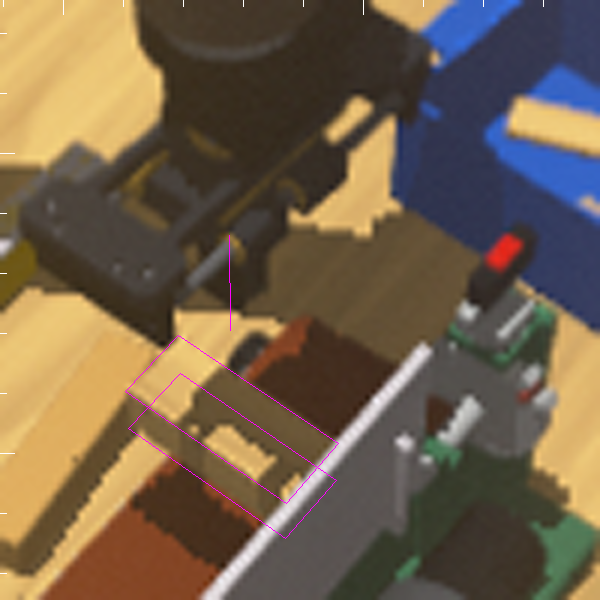

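The offcut hasn't moved (top face still at s6 (230,420)) and the gripper is shut on air. I probably lifted before the fingers had closed. I'll retry with a longer close and check the opening before lifting.

>>> servo_tool(
  slide=[
    [0, 0, 0],
    [0, 0, 0],
    [0, 0, 0],
    [0, 0, 0],
    [0, 0, 0],
    [0, 0, 0],
    [0, 0, 0],
    [0, 0, 0],
    [0, -0.02, -0.3],
    [0, 0, -0.6],
    [0, 0, -0.5],
    [0, 0, -0.15],
  ],
  twist=[
    [0, 0, 0],
    [0, 0, 0],
    [0, 0, 0],
    [0, 0, 0],
    [0, 0, 0],
    [0, 0, 0],
    [0, 0, 0],
    [0, 0, 0],
    [0, 0, 0],
    [0, 0, 0],
    [0, 0, 0],
    [0, 0, 0],
  ],
  gripper=[0, 0, 0, 0, 0, 0, 0, 0, 0, 0, 0, 0],
)

```text
time_s: 5.22
tcp_pos: [0.4834, 0.0559, 0.1129]
ee_rot: [[0.998, -0.07, -0.003], [-0.07, -0.998, -0.001], [-0.003, 0.002, -1.0]]
wrist_force: [-0.0, -0.4, 0.4]
gripper_width: 0.996
```

>>> servo_tool(
  slide=[
    [0, 0, 0],
    [0, 0, 0],
    [0, 0, 0],
    [0, 0, 0],
    [0, 0, 0],
  ],
  twist=[
    [0, 0, 0],
    [0, 0, 0],
    [0, 0, 0],
    [0, 0, 0],
    [0, 0, 0],
  ],
  gripper=[0.4, 0.4, 0.4, 0.4, 0.4],
)

```text
time_s: 5.85
tcp_pos: [0.4847, 0.0564, 0.1149]
ee_rot: [[0.998, -0.07, 0.001], [-0.07, -0.998, 0.0], [0.001, -0.0, -1.0]]
wrist_force: [0.6, 0.3, 0.1]
gripper_width: 0.613
```

Run:
```python
from h import *
c=r.capture("scene");s=r.sense();p=s["tcp_pos"];print(p,s["gripper_width"],s["wrist_force"])
crop(c,240,125,340,225,6,"s7.png",lines=[[p,p+[0,0,.07]]])
```

```text
[0.4846428  0.05642855 0.11473865] 0.6082209945898714 [-0.21567974  0.07435606 -0.28877994]
```

View pics/s7.png

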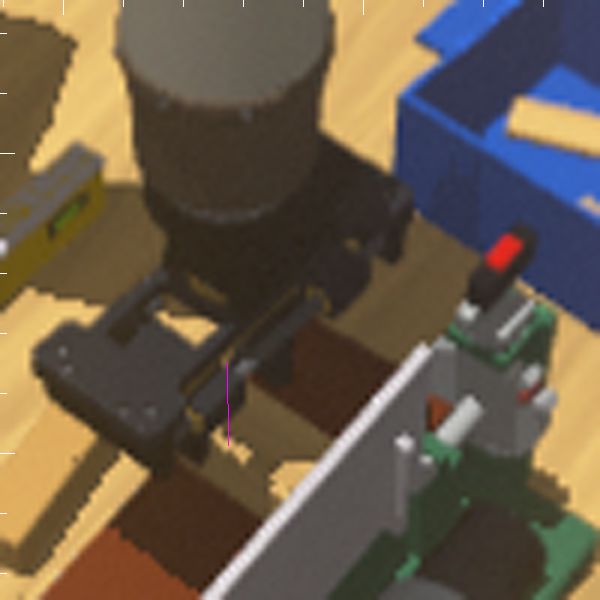

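>>> servo_tool(
  slide=[
    [0, 0, 0],
    [0, 0, 0],
    [0, 0, 0],
    [0, 0, 0],
  ],
  twist=[
    [0, 0, 0],
    [0, 0, 0],
    [0, 0, 0],
    [0, 0, 0],
  ],
  gripper=[1, 1, 1, 1],
)

```text
time_s: 6.4
tcp_pos: [0.4849, 0.0564, 0.1149]
ee_rot: [[0.998, -0.07, 0.001], [-0.07, -0.998, 0.0], [0.001, -0.0, -1.0]]
wrist_force: [0.8, -0.1, 2.0]
gripper_width: 0.232
```

Run:
```python
from h import *
c=r.capture("scene");s=r.sense();p=s["tcp_pos"];print(p,s["gripper_width"],s["wrist_force"])
crop(c,240,125,340,225,6,"s8.png",lines=[[p,p+[0,0,.07]]])
```

```text
[0.48491649 0.05643664 0.11486929] 0.18099355471797438 [ 0.26878905 -0.90869835  2.86823094]
```

View pics/s8.png

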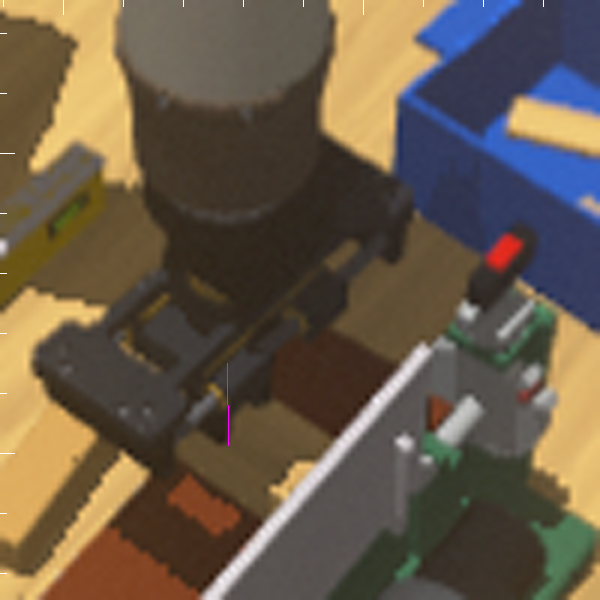

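The tips, at about (210,435), have closed on top of the offcut. So they really sit higher than the reported TCP, by about 20 mm judging from the picture. I'll open above it, then lower in small steps while watching the force.

>>> servo_tool(
  slide=[
    [0, 0, 0.5],
    [0, 0, 0],
    [0, 0, 0],
    [0, 0, 0],
    [0, 0, 0],
    [0, 0, 0],
    [0, 0, 0],
    [0, 0, 0],
    [0, 0, -0.5],
    [0, 0, -0.05],
    [0, 0, 0],
  ],
  twist=[
    [0, 0, 0],
    [0, 0, 0],
    [0, 0, 0],
    [0, 0, 0],
    [0, 0, 0],
    [0, 0, 0],
    [0, 0, 0],
    [0, 0, 0],
    [0, 0, 0],
    [0, 0, 0],
    [0, 0, 0],
  ],
  gripper=[0.2, 0.2, 0.2, 0.2, 0.2, 0.2, 0.2, 0.2, 0.2, 0.2, 0.2],
)

```text
time_s: 7.82
tcp_pos: [0.4849, 0.0564, 0.1119]
ee_rot: [[0.998, -0.07, 0.0], [-0.07, -0.998, -0.0], [0.0, 0.0, -1.0]]
wrist_force: [0.7, 0.0, 0.5]
gripper_width: 0.802
```

>>> servo_tool(
  slide=[
    [0, 0, -0.05],
    [0, 0, -0.05],
    [0, 0, 0],
  ],
  twist=[
    [0, 0, 0],
    [0, 0, 0],
    [0, 0, 0],
  ],
  gripper=[0.2, 0.2, 0.2],
)

```text
time_s: 8.2
tcp_pos: [0.4845, 0.0564, 0.1056]
ee_rot: [[0.998, -0.07, -0.0], [-0.07, -0.998, 0.0], [-0.0, -0.0, -1.0]]
wrist_force: [-0.3, 0.1, 0.6]
gripper_width: 0.798
```

>>> servo_tool(
  slide=[
    [0, 0, -0.05],
    [0, 0, -0.05],
    [0, 0, 0],
  ],
  twist=[
    [0, 0, 0],
    [0, 0, 0],
    [0, 0, 0],
  ],
  gripper=[0.2, 0.2, 0.2],
)

```text
time_s: 8.57
tcp_pos: [0.4843, 0.0563, 0.0992]
ee_rot: [[0.998, -0.07, -0.001], [-0.07, -0.998, -0.0], [-0.001, 0.0, -1.0]]
wrist_force: [0.1, -0.1, 1.7]
gripper_width: 0.8
```

Run:
```python
from h import *
c=r.capture("scene");s=r.sense();p=s["tcp_pos"];print(p,s["gripper_width"],s["wrist_force"])
crop(c,240,125,340,225,6,"s9.png",lines=[[p,p+[0,0,.07]]])
```

```text
[0.48448382 0.05631846 0.09938889] 0.8002803317440262 [ 0.80883292 -0.5426929  -0.17567187]
```

View pics/s9.png

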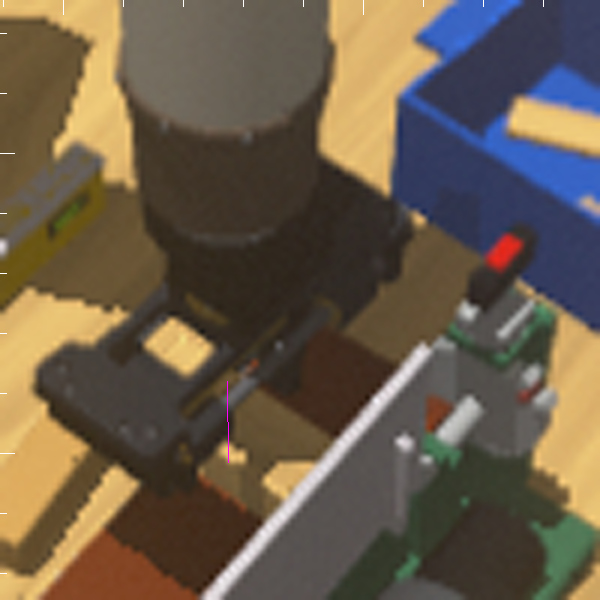

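>>> servo_tool(
  slide=[
    [0, 0, -0.07],
    [0, 0, 0],
    [0, 0, 0],
    [0, 0, 0],
    [0, 0, 0],
    [0, 0, 0],
    [0, 0, 0],
  ],
  twist=[
    [0, 0, 0],
    [0, 0, 0],
    [0, 0, 0],
    [0, 0, 0],
    [0, 0, 0],
    [0, 0, 0],
    [0, 0, 0],
  ],
  gripper=[0.2, 0.5, 1, 1, 1, 1, 1],
)

```text
time_s: 9.5
tcp_pos: [0.4846, 0.0564, 0.0954]
ee_rot: [[0.998, -0.07, 0.0], [-0.07, -0.998, 0.0], [0.0, -0.0, -1.0]]
wrist_force: [-0.8, -0.6, 1.0]
gripper_width: 0.505
```

>>> servo_tool(
  slide=[
    [0, 0, 0.3],
    [0, 0, 0.6],
    [0, 0, 0.6],
    [0, 0.3, 0.1],
    [0, 0.7, 0],
    [0, 0.8, 0],
    [0, 0.8, 0],
    [0, 0.8, 0],
    [0.1, 0.8, 0],
    [0.1, 0.8, 0],
    [0.17, 0.5, 0],
    [0, 0.2, 0],
  ],
  twist=[
    [0, 0, 0],
    [0, 0, 0],
    [0, 0, 0],
    [0, 0, 0],
    [0, 0, 0],
    [0, 0, 0],
    [0, 0, 0],
    [0, 0, 0],
    [0, 0, 0],
    [0, 0, 0],
    [0, 0, 0],
    [0, 0, 0],
  ],
  gripper=[1, 1, 1, 1, 1, 1, 1, 1, 1, 1, 1, 1],
)

```text
time_s: 11.0
tcp_pos: [0.5058, 0.4001, 0.1888]
ee_rot: [[0.998, -0.069, -0.003], [-0.069, -0.998, -0.002], [-0.003, 0.003, -1.0]]
wrist_force: [-0.3, -0.4, -1.1]
gripper_width: 0.504
```

Run:
```python
from h import *
c=r.capture("scene");s=r.sense();p=s["tcp_pos"];print(p,s["gripper_width"],s["wrist_force"])
crop(c,270,60,400,190,4.6,"s10.png",lines=[[p,p+[0,0,.07]]])
```

```text
[0.50574038 0.400471   0.18898707] 0.5017624660029495 [ 0.63409773  1.54472362 -1.34944186]
```

View pics/s10.png

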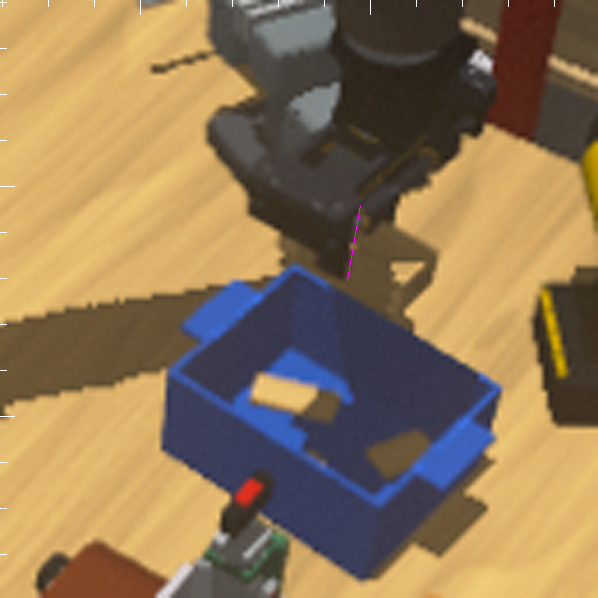

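>>> servo_tool(
  slide=[
    [0, 0, -0.4],
    [0, 0, -0.6],
    [0, 0, -0.6],
    [0, 0, -0.5],
    [0, 0, -0.38],
    [0, 0, 0],
  ],
  twist=[
    [0, 0, 0],
    [0, 0, 0],
    [0, 0, 0],
    [0, 0, 0],
    [0, 0, 0],
    [0, 0, 0],
  ],
  gripper=[1, 1, 1, 1, 1, 1],
)

```text
time_s: 11.8
tcp_pos: [0.5051, 0.3961, 0.0403]
ee_rot: [[0.997, -0.071, -0.004], [-0.071, -0.997, -0.004], [-0.004, 0.005, -1.0]]
wrist_force: [0.5, -0.7, -0.5]
gripper_width: 0.5
```

Run:
```python
from h import *
c=r.capture("scene");s=r.sense();p=s["tcp_pos"];print(p,s["gripper_width"],s["wrist_force"])
crop(c,270,60,400,190,4.6,"s11.png",lines=[[p,p+[0,0,.07]]])
c=r.capture("top");crop(c,85,165,235,275,5,"t11.png")
```

```text
[0.50623259 0.39727373 0.04209944] 0.4958472385609567 [ 0.0809582   0.33805614 -1.26087208]
```

View pics/s11.png

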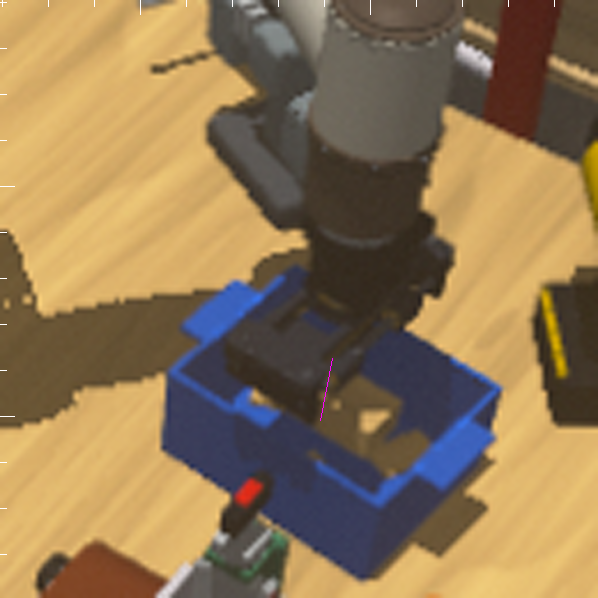

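View pics/t11.png

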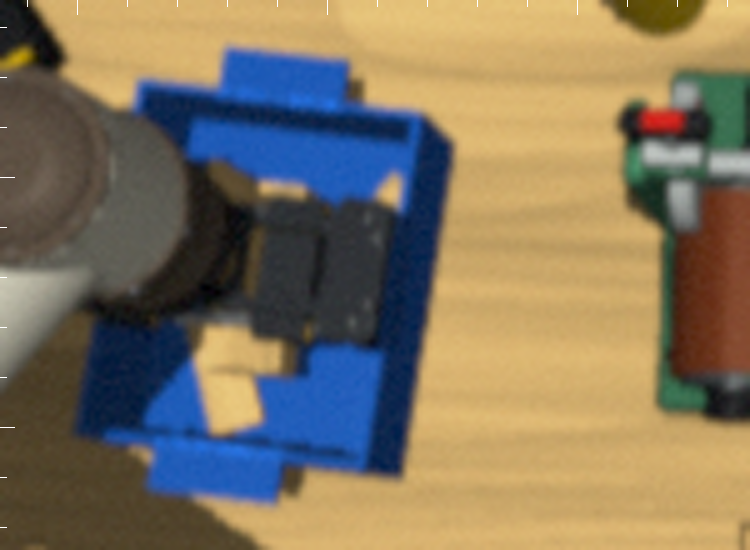

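>>> servo_tool(
  slide=[
    [0, 0, -0.2],
    [0, 0, 0],
    [0, 0, 0],
    [0, 0, 0],
    [0, 0, 0],
    [0, 0, 0.5],
    [0, 0, 0.8],
    [0, 0, 0.9],
    [0, 0, 0.9],
  ],
  twist=[
    [0, 0, 0],
    [0, 0, 0],
    [0, 0, 0],
    [0, 0, 0],
    [0, 0, 0],
    [0, 0, 0],
    [0, 0, 0],
    [0, 0, 0],
    [0, 0, 0],
  ],
  gripper=[1, 0.3, 0.3, 0.3, 0.3, 0.3, 0.3, 0.3, 0.3],
)

```text
time_s: 13.02
tcp_pos: [0.5066, 0.3982, 0.2185]
ee_rot: [[0.998, -0.07, 0.0], [-0.07, -0.998, 0.0], [0.0, -0.0, -1.0]]
wrist_force: [0.1, 0.9, -0.4]
gripper_width: 0.702
```

Run:
```python
from h import *
s=r.sense();p=s["tcp_pos"];print(p,s["gripper_width"],s["wrist_force"],s["joints"].round(1))
c=r.capture("top");crop(c,85,165,235,275,5,"t12.png")
c=r.capture("scene");crop(c,270,0,400,130,4.6,"s12.png",lines=[[p,p+[0,0,.07]]])
```

```text
[0.50661376 0.39818681 0.21846437] 0.7018003258139005 [ 0.1064248   0.9282518  -0.40616966] [ 52.5  23.2   5.6   0.  -72.4  33.5]
```

View pics/t12.png

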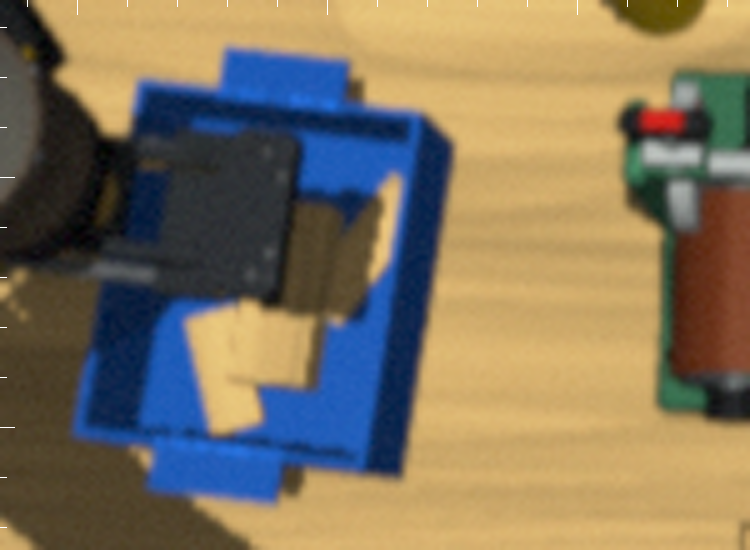

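View pics/s12.png

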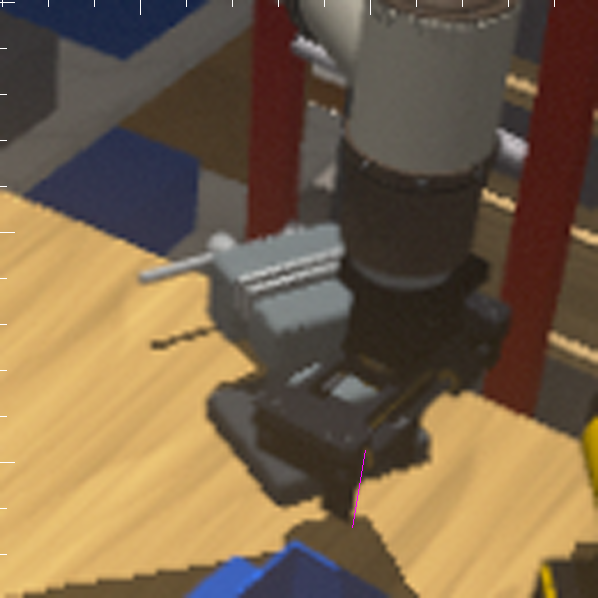

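The offcut lies in the bin at about (275,350). Now to the T-grip.

>>> servo_tool(
  slide=[
    [0.1, -0.1, 0.3],
    [0.1, -0.3, 0.3],
    [0.1, -0.4, 0.1],
    [0.1, -0.4, 0],
    [0.1, -0.4, 0],
    [0.1, -0.4, 0],
    [0.1, -0.4, 0],
    [0.1, -0.4, 0],
    [0.1, -0.4, 0],
    [0.1, -0.4, 0],
    [0.1, -0.3, 0],
    [0, -0.11, 0],
  ],
  twist=[
    [0, 0, -0.95],
    [0, 0, -0.95],
    [0, 0, -0.95],
    [0, 0, -0.95],
    [0, 0, -0.95],
    [0, 0, -0.95],
    [0, 0, -0.95],
    [0, 0, -0.95],
    [0, 0, -0.95],
    [0, 0, -0.95],
    [0, 0, -0.95],
    [0, 0, -0.95],
  ],
  gripper=[0.4, 0.4, 0.4, 0.4, 0.4, 0.4, 0.4, 0.4, 0.4, 0.4, 0.4, 0.4],
)

```text
time_s: 14.62
tcp_pos: [0.573, 0.1567, 0.2584]
ee_rot: [[0.298, -0.955, 0.0], [-0.955, -0.298, -0.0], [0.0, 0.0, -1.0]]
wrist_force: [-0.9, -0.2, 0.3]
gripper_width: 0.598
```

>>> servo_tool(
  slide=[
    [0, 0, 0],
    [0, 0, 0],
    [0, 0, 0],
    [0, 0, 0],
  ],
  twist=[
    [0, 0, -0.95],
    [0, 0, -0.95],
    [0, 0, -0.9],
    [0, 0, 0],
  ],
  gripper=[0.4, 0.4, 0.4, 0.4],
)

```text
time_s: 15.12
tcp_pos: [0.5727, 0.1578, 0.2585]
ee_rot: [[0.015, -1.0, 0.0], [-1.0, -0.015, 0.0], [-0.0, -0.0, -1.0]]
wrist_force: [-0.4, -0.1, -0.6]
gripper_width: 0.599
```

Run:
```python
from h import *
s=r.sense();p=s["tcp_pos"];print(p,s["gripper_width"],s["wrist_force"],s["joints"].round(1),s["ee_rot"].round(3))
c=r.capture("top");crop(c,170,150,310,250,5.5,"t13.png")
B=lambda z:[np.array([.5727,.1577,z])+np.array([a,b,0]) for a,b in((-.007,-.023),(.007,-.023),(.007,.023),(-.007,.023),(-.007,-.023))]
c=r.capture("scene");crop(c,265,115,375,225,5.4,"s13.png",lines=[[p,p+[0,0,.07]],B(.233),B(.211)])
```

```text
[0.57269118 0.15775567 0.25845515] 0.5992069529826236 [-0.42991067 -0.07358808 -0.58718426] [ 31.   16.9   2.   -0.  -75.1 -30.2] [[ 0.015 -1.     0.   ]
 [-1.    -0.015  0.   ]
 [-0.    -0.    -1.   ]]
```

View pics/t13.png

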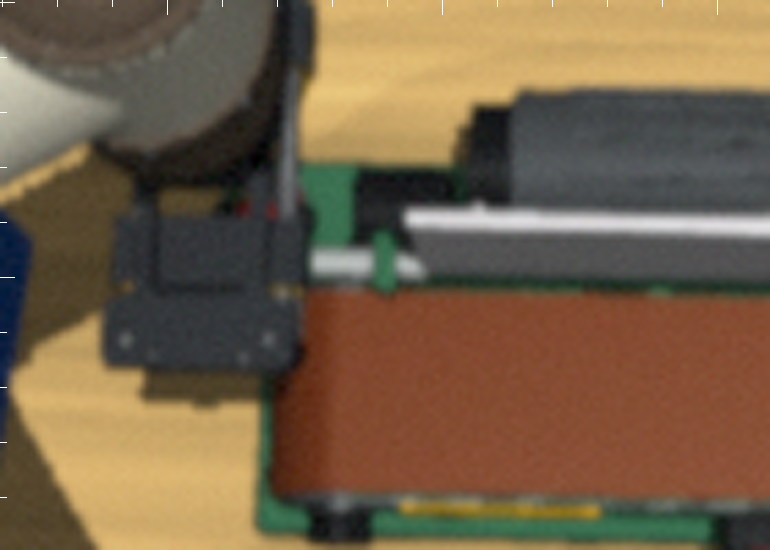

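View pics/s13.png

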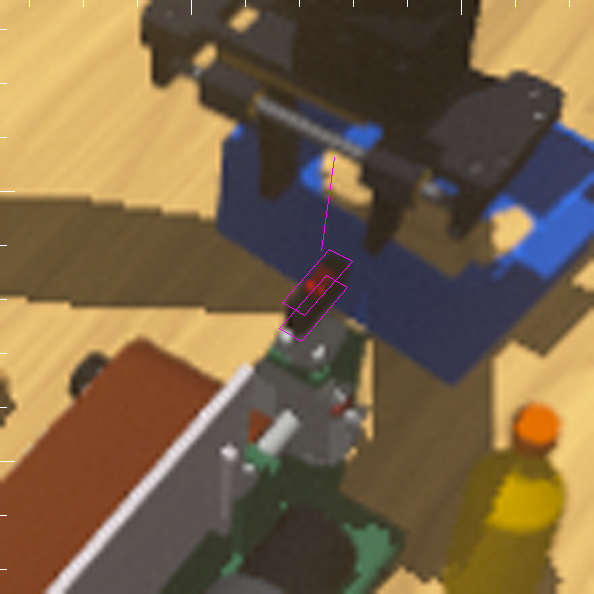

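The tips at (272,198) and (378,252) have their midpoint about 23 mm above the projected TCP, so I'll use +23 mm as the tip offset. The predicted bar outline lies on the T-grip at (315,295).

>>> servo_tool(
  slide=[
    [0, 0, -0.4],
    [0, 0, -0.5],
    [0, 0, -0.3],
    [0, 0, -0.1],
    [0, 0, 0],
    [0, 0, 0],
  ],
  twist=[
    [0, 0, 0],
    [0, 0, 0],
    [0, 0, 0],
    [0, 0, 0],
    [0, 0, 0],
    [0, 0, 0],
  ],
  gripper=[0.4, 0.4, 0.4, 0.4, 0.6, 0.7],
)

```text
time_s: 15.98
tcp_pos: [0.5734, 0.1581, 0.1816]
ee_rot: [[0.014, -1.0, 0.002], [-1.0, -0.014, 0.001], [-0.001, -0.002, -1.0]]
wrist_force: [0.1, -0.0, 0.5]
gripper_width: 0.45
```

```bash
cat > look.py <<'E'
import sys
from h import *
s=r.sense();p=s["tcp_pos"];print(p,s["gripper_width"],s["wrist_force"],s["joints"].round(1))
B=lambda z:[np.array([.5727,.1577,z])+np.array([a,b,0]) for a,b in((-.007,-.023),(.007,-.023),(.007,.023),(-.007,.023),(-.007,-.023))]
c=r.capture("scene");crop(c,265,115,375,225,5.4,sys.argv[1],lines=[[p+[0,0,.023],p+[0,0,.07]]])
E
python3 look.py s14.png
```

```text
[0.57340121 0.15805909 0.18164957] 0.45007557274047694 [ 0.13217293 -0.01673336  0.49303109] [ 31.   19.6  -5.2   0.  -65.1 -30.2]
```

View pics/s14.png

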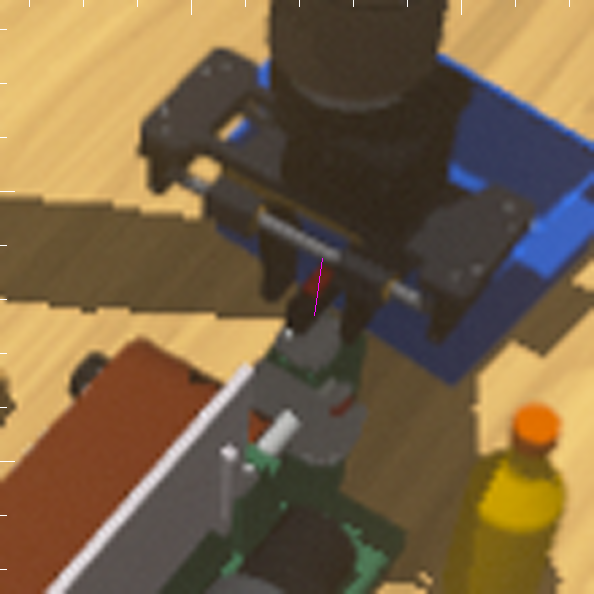

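>>> servo_tool(
  slide=[
    [0, 0, 0],
    [0, 0, 0],
    [0, 0, 0],
    [0, 0, 0],
    [0, 0, 0],
  ],
  twist=[
    [0, 0, 0],
    [0, 0, 0],
    [0, 0, 0],
    [0, 0, 0],
    [0, 0, 0],
  ],
  gripper=[1, 1, 1, 1, 1],
)

```text
time_s: 16.65
tcp_pos: [0.5729, 0.1578, 0.1809]
ee_rot: [[0.014, -1.0, 0.0], [-1.0, -0.014, 0.0], [-0.0, -0.0, -1.0]]
wrist_force: [-0.7, 0.9, 2.2]
gripper_width: 0.159
```

>>> servo_tool(
  slide=[
    [0, 0, 0.1],
    [0, 0, 0.1],
    [0, 0, 0.1],
    [0, 0, 0],
  ],
  twist=[
    [0, 0, 0],
    [0, 0, 0],
    [0, 0, 0],
    [0, 0, 0],
  ],
  gripper=[1, 1, 1, 1],
)

```text
time_s: 17.15
tcp_pos: [0.5726, 0.1578, 0.1978]
ee_rot: [[0.013, -1.0, -0.001], [-1.0, -0.013, 0.0], [-0.0, 0.001, -1.0]]
wrist_force: [4.2, 0.6, -10.3]
gripper_width: 0.158
```

>>> servo_tool(
  slide=[
    [0, 0, 0],
    [0, 0, 0],
    [0, 0, 0],
    [0, 0, 0],
    [0, 0, 0],
    [0, 0, 0],
    [0, 0, 0],
    [0, 0, 0],
    [0, 0, 0],
    [0, 0, 0],
    [0, 0, 0],
    [0, 0, 0],
  ],
  twist=[
    [0, 0, -0.6],
    [0, 0, -1],
    [0, 0, -1],
    [0, 0, -1],
    [0, 0, -1],
    [0, 0, -1],
    [0, 0, -1],
    [0, 0, -1],
    [0, 0, -1],
    [0, 0, -1],
    [0, 0, -1],
    [0, 0, -0.6],
  ],
  gripper=[1, 1, 1, 1, 1, 1, 1, 1, 1, 1, 1, 1],
)

```text
time_s: 18.65
tcp_pos: [0.5733, 0.1574, 0.1978]
ee_rot: [[-0.917, -0.398, 0.0], [-0.398, 0.917, -0.001], [-0.0, -0.001, -1.0]]
wrist_force: [6.2, -1.5, -10.9]
gripper_width: 0.16
```

>>> servo_tool(
  slide=[
    [0, 0, -0.05],
    [0, 0, -0.02],
    [0, 0, 0],
  ],
  twist=[
    [0, 0, 0],
    [0, 0, 0],
    [0, 0, 0],
  ],
  gripper=[1, 1, 1],
)

```text
time_s: 19.02
tcp_pos: [0.5733, 0.1574, 0.1941]
ee_rot: [[-0.917, -0.4, 0.001], [-0.4, 0.917, -0.001], [-0.0, -0.001, -1.0]]
wrist_force: [6.0, -1.4, -9.3]
gripper_width: 0.158
```

>>> servo_tool(
  slide=[
    [0, 0, -0.03],
    [0, 0, 0],
    [0, 0, 0],
  ],
  twist=[
    [0, 0, 0],
    [0, 0, 0],
    [0, 0, 0],
  ],
  gripper=[1, 1, 1],
)

```text
time_s: 19.4
tcp_pos: [0.5734, 0.1575, 0.1938]
ee_rot: [[-0.916, -0.4, 0.002], [-0.4, 0.916, -0.0], [-0.002, -0.001, -1.0]]
wrist_force: [2.2, -2.2, -0.7]
gripper_width: 0.161
```

The plunger now rests on its shoulders: the pull force has gone and z has stopped. I'll release and rise.

>>> servo_tool(
  slide=[
    [0, 0, 0],
    [0, 0, 0],
    [0, 0, 0],
    [0, 0, 0.2],
    [0, 0, 0.4],
    [0, 0, 0.6],
    [-0.4, 0, 0.6],
    [-0.6, 0, 0],
  ],
  twist=[
    [0, 0, 0],
    [0, 0, 0],
    [0, 0, 0],
    [0, 0, 0],
    [0, 0, 0],
    [0, 0, 0],
    [0, 0, 0],
    [0, 0, 0],
  ],
  gripper=[0.6, 0.6, 0.6, 0.6, 0.6, 0.6, 0.6, 0.6],
)

```text
time_s: 20.4
tcp_pos: [0.5141, 0.1585, 0.3045]
ee_rot: [[-0.917, -0.4, 0.007], [-0.4, 0.917, 0.003], [-0.007, 0.0, -1.0]]
wrist_force: [-1.1, 0.4, -0.5]
gripper_width: 0.398
```

```bash
python3 look.py s15.png
python3 - <<'E'
from h import *
c=r.capture("top");crop(c,170,150,310,250,5.5,"t15.png")
E
```

```text
[0.5141379  0.15846889 0.30445625] 0.3982964922121161 [-1.10950976  0.39638403 -0.52550357] [ 3.450e+01  9.900e+00 -9.000e-01  1.000e-01 -7.880e+01 -1.009e+02]
```

View pics/s15.png

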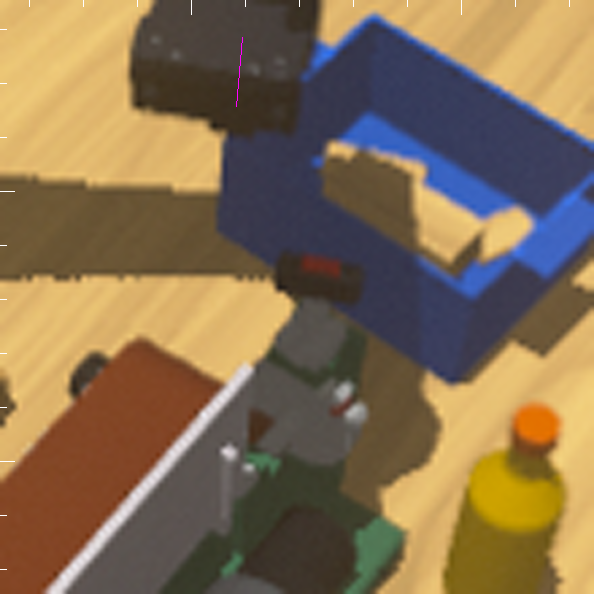

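View pics/t15.png

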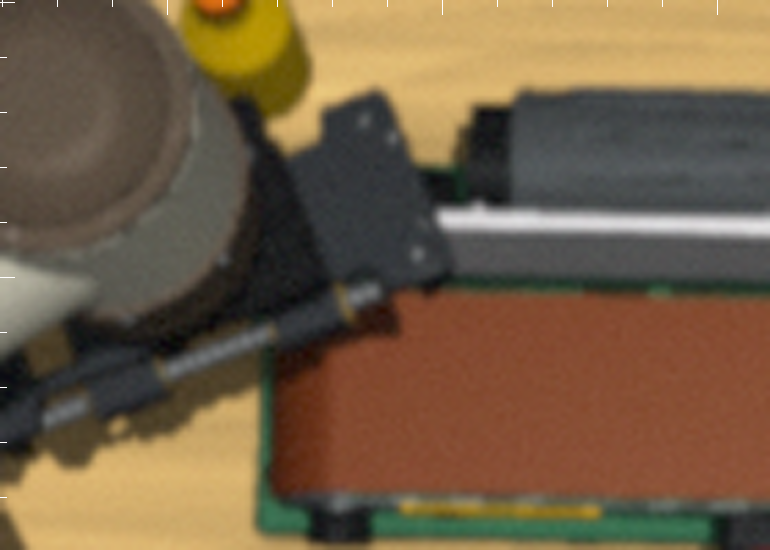

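The T-grip is parked: raised and turned, with its bar across at (318,275) in s15. Next I'll grip the fence's top edge at mid-length, which lets me set the angle exactly with the tool's tilt.

>>> servo_tool(
  slide=[
    [0.08, -0.2, 0],
    [0.08, -0.25, 0],
    [0.08, -0.25, 0],
    [0.08, -0.25, 0],
    [0.08, -0.25, 0],
    [0.08, -0.25, 0],
    [0.08, -0.25, 0],
    [0.08, -0.25, 0],
    [0.08, -0.25, 0],
    [0.08, -0.25, 0],
    [0.08, -0.25, 0],
    [0.09, -0.05, 0],
  ],
  twist=[
    [0, 0, 0.9],
    [0, 0, 0.95],
    [0, 0, 0.95],
    [0, 0, 0.95],
    [0, 0, 0.95],
    [0, 0, 0.95],
    [0, 0, 0.95],
    [0, 0, 0.95],
    [0, 0, 0.95],
    [0, 0, 0.95],
    [0, 0, 0.95],
    [0, 0, 0.74],
  ],
  gripper=[0.6, 0.6, 0.6, 0.6, 0.6, 0.6, 0.6, 0.6, 0.6, 0.6, 0.6, 0.6],
)

```text
time_s: 22.0
tcp_pos: [0.5714, -0.0082, 0.3009]
ee_rot: [[0.009, -1.0, 0.0], [-1.0, -0.009, -0.0], [0.0, -0.0, -1.0]]
wrist_force: [-0.5, -0.3, 0.2]
gripper_width: 0.4
```

>>> servo_tool(
  slide=[
    [0, 0, -0.4],
    [0, 0, -0.4],
    [0, 0, 0],
  ],
  twist=[
    [0, 0, 0],
    [0, 0, 0],
    [0, 0, 0],
  ],
  gripper=[0.6, 0.6, 0.6],
)

```text
time_s: 22.38
tcp_pos: [0.5701, -0.0075, 0.2509]
ee_rot: [[0.007, -1.0, -0.004], [-1.0, -0.007, -0.001], [0.001, 0.004, -1.0]]
wrist_force: [0.0, -1.1, 0.2]
gripper_width: 0.399
```

```bash
cat > look2.py <<'E'
import sys
from h import *
s=r.sense();p=s["tcp_pos"];R=s["ee_rot"];print(p.round(4),s["gripper_width"],s["wrist_force"].round(1),s["joints"].round(1));print(R.round(3))
c=r.capture("scene");q=p-R[:,2]*.023;crop(c,230,115,360,245,4.6,sys.argv[1],lines=[[q,p-R[:,2]*.07]])
c=r.capture("top");crop(c,200,140,365,260,4.8,"t"+sys.argv[1])
E
python3 look2.py s16.png
```

```text
[ 0.5701 -0.0075  0.2509] 0.3985084893278409 [ 0.  -1.1  0.2] [ 15.5  14.9  -1.9  -0.  -73.5 -15.1]
[[ 0.007 -1.    -0.004]
 [-1.    -0.007 -0.001]
 [ 0.001  0.004 -1.   ]]
```

View pics/s16.png

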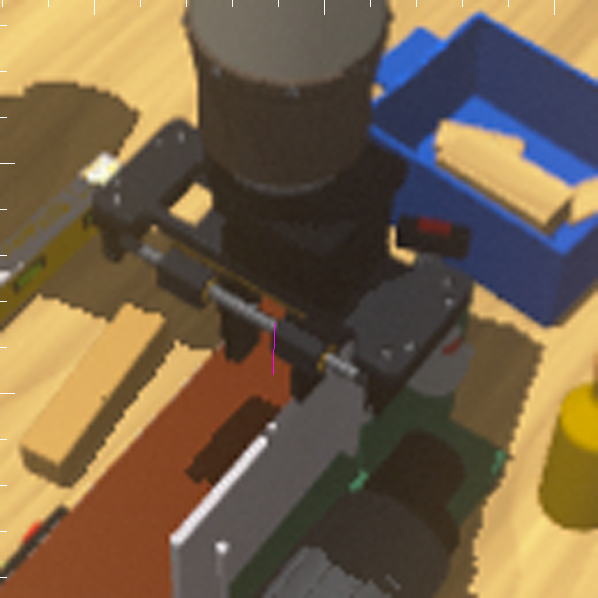

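View pics/ts16.png

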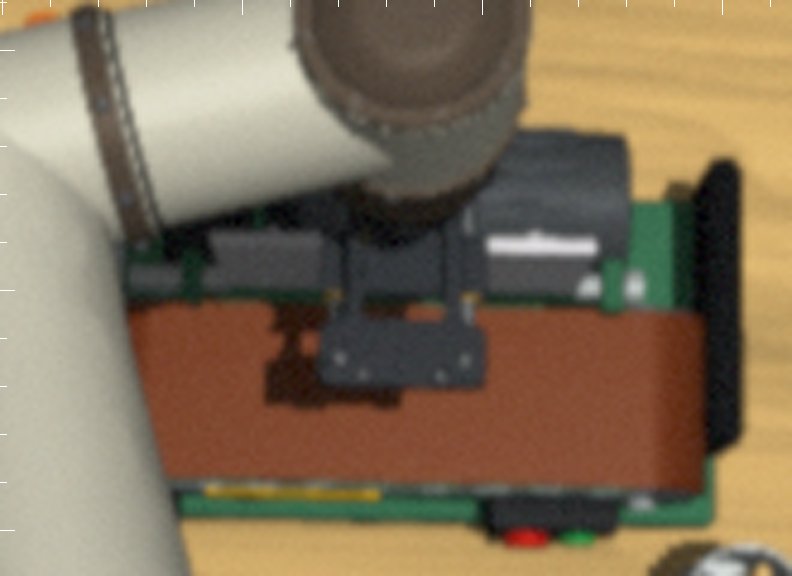

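>>> servo_tool(
  slide=[
    [0.03, 0.01, -0.3],
    [0, 0, -0.4],
    [0, 0, -0.3],
    [0, 0, -0.1],
    [0, 0, 0],
    [0, 0, 0],
    [0, 0, 0],
    [0, 0, 0],
    [0, 0, 0],
  ],
  twist=[
    [0, 0, 0],
    [0, 0, 0],
    [0, 0, 0],
    [0, 0, 0],
    [0, 0, 0],
    [0, 0, 0],
    [0, 0, 0],
    [0, 0, 0],
    [0, 0, 0],
  ],
  gripper=[0.6, 0.6, 0.6, 0.6, 0.6, 1, 1, 1, 1],
)

```text
time_s: 23.6
tcp_pos: [0.5737, -0.0066, 0.187]
ee_rot: [[0.008, -1.0, 0.002], [-1.0, -0.008, 0.0], [-0.0, -0.002, -1.0]]
wrist_force: [2.6, -0.6, -0.5]
gripper_width: 0.086
```

```bash
python3 -c "
import numpy as np
t=np.radians(np.arange(0,45.1,3.75));print((np.diff(-.069*np.sin(t))/.06).round(3),(np.diff(.069*np.cos(t))/.06).round(3))"
```

```text
[-0.075 -0.075 -0.074 -0.073 -0.072 -0.07  -0.069 -0.066 -0.064 -0.061
 -0.058 -0.055] [-0.002 -0.007 -0.012 -0.017 -0.022 -0.027 -0.031 -0.035 -0.04  -0.044
 -0.048 -0.051]
```

>>> servo_tool(
  slide=[
    [-0.075, 0, -0.002],
    [-0.075, 0, -0.007],
    [-0.074, 0, -0.012],
    [-0.073, 0, -0.017],
    [0, 0, 0],
  ],
  twist=[
    [0, -0.625, 0],
    [0, -0.625, 0],
    [0, -0.625, 0],
    [0, -0.625, 0],
    [0, 0, 0],
  ],
  gripper=[1, 1, 1, 1, 1],
)

```text
time_s: 24.22
tcp_pos: [0.5536, -0.0068, 0.1839]
ee_rot: [[0.008, -0.966, 0.258], [-1.0, -0.008, 0.0], [0.002, -0.258, -0.966]]
wrist_force: [-0.8, 1.8, -1.6]
gripper_width: 0.089
```

>>> servo_tool(
  slide=[
    [-0.072, 0, -0.022],
    [-0.07, 0, -0.027],
    [-0.069, 0, -0.031],
    [-0.066, 0, -0.035],
    [-0.064, 0, -0.04],
    [-0.061, 0, -0.044],
    [0, 0, 0],
  ],
  twist=[
    [0, -0.625, 0],
    [0, -0.625, 0],
    [0, -0.625, 0],
    [0, -0.625, 0],
    [0, -0.625, 0],
    [0, -0.625, 0],
    [0, 0, 0],
  ],
  gripper=[1, 1, 1, 1, 1, 1, 1],
)

```text
time_s: 25.1
tcp_pos: [0.5276, -0.0078, 0.2062]
ee_rot: [[0.004, -0.822, 0.57], [-1.0, -0.007, -0.003], [0.007, -0.57, -0.822]]
wrist_force: [1.1, -0.2, 0.8]
gripper_width: 0.012
```

>>> servo_tool(
  slide=[
    [-0.058, 0, -0.048],
    [-0.055, 0, -0.051],
    [0, 0, 0],
    [0, 0, 0],
  ],
  twist=[
    [0, -0.625, 0],
    [0, -0.625, 0],
    [0, 0, 0],
    [0, 0, 0],
  ],
  gripper=[1, 1, 1, 1],
)

```text
time_s: 25.6
tcp_pos: [0.5121, -0.0046, 0.241]
ee_rot: [[0.001, -0.779, 0.627], [-1.0, -0.007, -0.006], [0.009, -0.627, -0.779]]
wrist_force: [0.1, 0.8, -0.4]
gripper_width: 0.005
```

```bash
python3 look2.py s17.png
```

```text
[ 0.5121 -0.0046  0.241 ] 0.0047536299356190715 [ 0.1  0.8 -0.4] [ 12.8  -9.7 -57.6  64.2  -9.2 -73.6]
[[ 0.001 -0.779  0.627]
 [-1.    -0.007 -0.006]
 [ 0.009 -0.627 -0.779]]
```

View pics/s17.png

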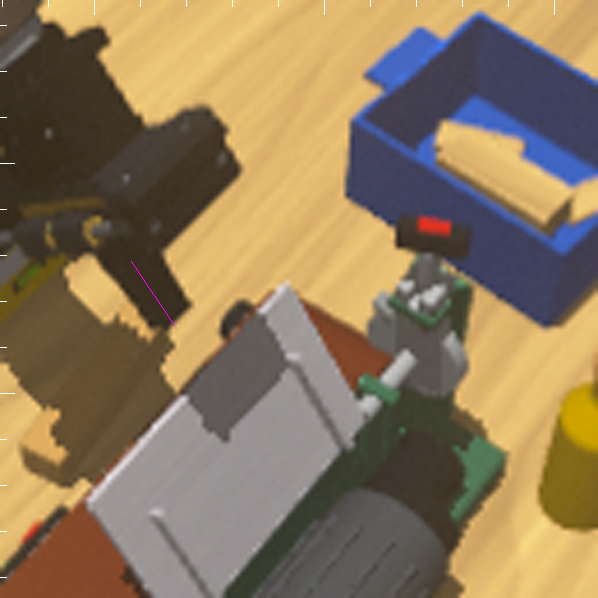

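The arm reached joint 5's limit near 39° of tilt and slipped off the plate, but the fence stayed folded: its top edge runs from (287,287) to (92,503). I'll measure the angle, then nudge the rest of the way with the tool less tilted.

```bash
cat > fang.py <<'E'
from h import *
P=np.array([0.51179061,-0.00706481,0.00623613])
def M(X):
    X=np.array(X,float)/1000;c,q=np.cos(P[2]),np.sin(P[2]);return np.array([[c,-q,0],[q,c,0],[0,0,1]])@X+[P[0],P[1],0]
def fp(th,n,y,up):  # n: out of back, up plate (mm)
    return M((62+n*np.cos(th)-up*np.sin(th),y,118+n*np.sin(th)+up*np.cos(th)))
def draw(c,th,box,k,name):
    L=[[fp(th,n,y,112) for n,y in((-4,-100),(4,-100),(4,100),(-4,100),(-4,-100))],[fp(th,4,100,0),fp(th,4,100,112)],[fp(th,4,-100,0),fp(th,4,-100,112)]]
    crop(c,*box,k,name,lines=L)
E
python3 - <<'E'
from fang import *
from scipy.optimize import least_squares
c=r.capture("scene");S=lambda u,v:np.array([230+u/4.6-.5,115+v/4.6-.5])
# top edge middle line
o=[(S(287,287),100),(S(92,503),-100)]
for u,y in o:
    f=lambda t:proj(c,fp(t[0],0,y,112))[0]-u
    s=least_squares(f,[.6]);print(np.degrees(s.x),f(s.x))
for d in (35,38,41): draw(c,np.radians(d),(230,165,330,265),6,f"f{d}.png")
E
```

```text
[34.43472907] [ 0.0554103  -1.26440957]
[31.74087917] [-0.01798227  0.07209588]
```

View pics/f38.png

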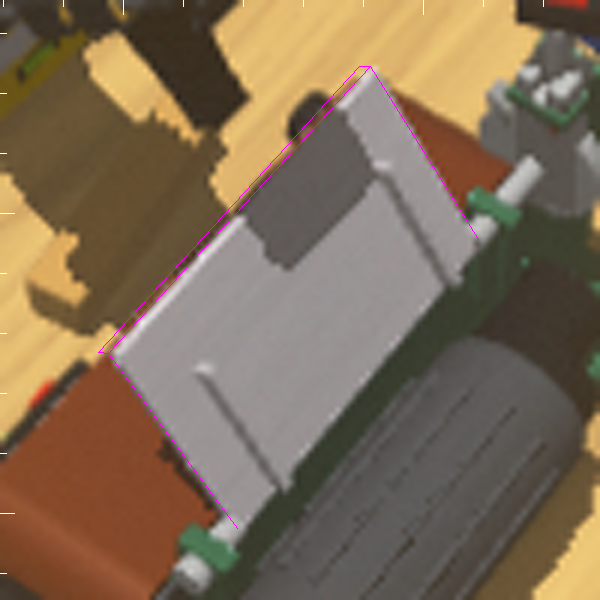

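View pics/ts17.png

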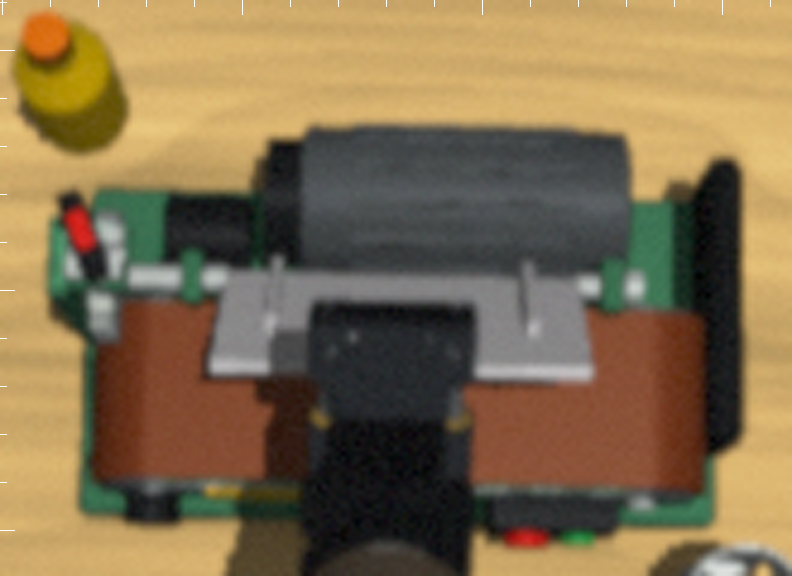

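>>> servo_tool(
  slide=[
    [0, 0, 0.3],
    [0, 0, 0.3],
    [0, 0, 0.3],
    [0, 0, 0.1],
    [0, 0, 0],
    [0, 0, 0],
    [0, 0, 0],
    [0, 0, 0],
    [0, 0, 0],
  ],
  twist=[
    [0, 0.5, 0],
    [0, 0.7, 0],
    [0, 0.8, 0],
    [0, 0.8, 0],
    [0, 0.8, 0],
    [0, 0.8, 0],
    [0, 0.8, 0],
    [0, 0.8, 0],
    [0, 0.47, 0],
  ],
  gripper=[1, 1, 1, 1, 1, 1, 1, 1, 1],
)

```text
time_s: 26.88
tcp_pos: [0.5201, -0.0146, 0.2977]
ee_rot: [[0.001, -0.999, 0.05], [-1.0, -0.003, -0.027], [0.028, -0.05, -0.998]]
wrist_force: [0.3, 0.3, 1.0]
gripper_width: 0.005
```

```bash
python3 look2.py s18.png
python3 - <<'E'
from fang import *
c=r.capture("top")
draw(c,np.radians(36),(200,140,365,260),4.8,"ft36.png")
E
```

```text
[ 0.5201 -0.0146  0.2977] 0.005250693321529185 [0.3 0.3 1. ] [ 17.9   6.6  -6.7   2.5 -74.4 -18.4]
[[ 0.001 -0.999  0.05 ]
 [-1.    -0.003 -0.027]
 [ 0.028 -0.05  -0.998]]
```

View pics/ft36.png

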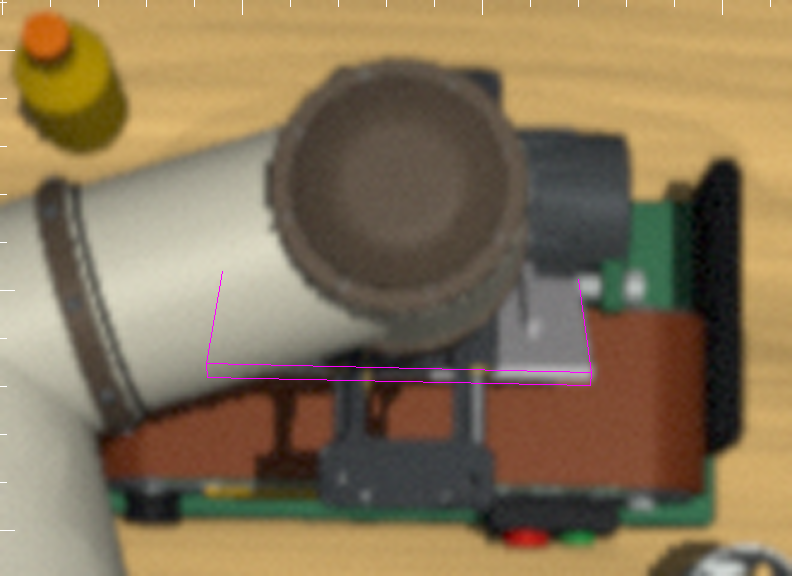

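View pics/s18.png

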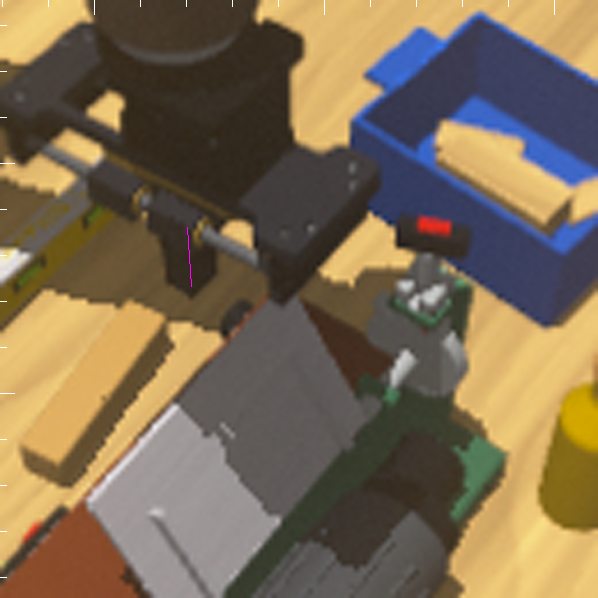

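>>> servo_tool(
  slide=[
    [0.3, 0.05, 0],
    [0.37, 0.08, 0],
    [0, 0, -0.4],
    [0, 0, -0.6],
    [0, 0, -0.6],
    [0, 0, -0.4],
    [0, 0, -0.18],
    [0, 0, 0],
  ],
  twist=[
    [0.13, 0.24, 0],
    [0.13, 0.24, 0],
    [0, 0, 0],
    [0, 0, 0],
    [0, 0, 0],
    [0, 0, 0],
    [0, 0, 0],
    [0, 0, 0],
  ],
  gripper=[1, 1, 1, 1, 1, 1, 1, 1],
)

```text
time_s: 28.02
tcp_pos: [0.5592, -0.0074, 0.1677]
ee_rot: [[0.002, -1.0, 0.003], [-1.0, -0.002, -0.001], [0.001, -0.003, -1.0]]
wrist_force: [0.4, 0.1, 0.5]
gripper_width: 0.005
```

```bash
python3 look2.py s19.png
```

```text
[ 0.5592 -0.0074  0.1677] 0.005473510226951387 [0.4 0.1 0.5] [ 15.9  16.8 -11.5   0.1 -61.5 -15.8]
[[ 0.002 -1.     0.003]
 [-1.    -0.002 -0.001]
 [ 0.001 -0.003 -1.   ]]
```

View pics/s19.png

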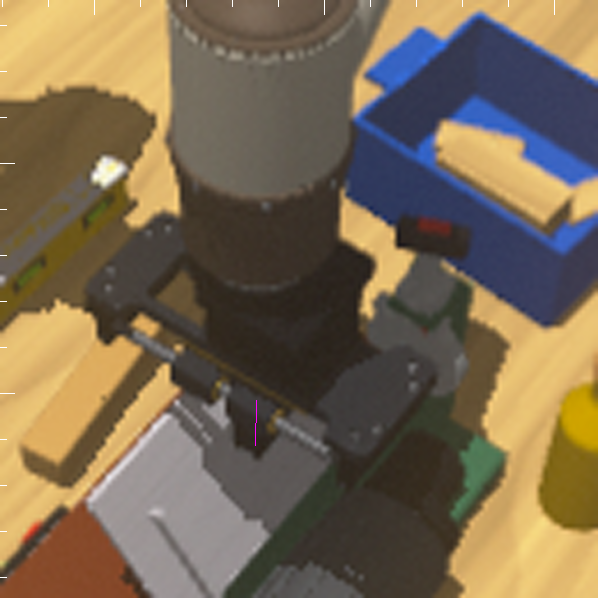

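Behind the plate now, with the tip at (258,450). I'll push -x in small steps.

>>> servo_tool(
  slide=[
    [-0.08, 0, 0],
    [-0.08, 0, 0],
    [-0.06, 0, 0],
    [-0.05, 0, 0],
    [-0.05, 0, 0],
    [0, 0, 0],
  ],
  twist=[
    [0, 0, 0],
    [0, 0, 0],
    [0, 0, 0],
    [0, 0, 0],
    [0, 0, 0],
    [0, 0, 0],
  ],
  gripper=[1, 1, 1, 1, 1, 1],
)

```text
time_s: 28.88
tcp_pos: [0.5401, -0.0073, 0.1679]
ee_rot: [[0.002, -1.0, 0.004], [-1.0, -0.002, -0.001], [0.001, -0.004, -1.0]]
wrist_force: [-0.5, -0.1, -0.2]
gripper_width: 0.007
```

>>> servo_tool(
  slide=[
    [-0.05, 0, 0],
    [-0.05, 0, 0],
    [-0.05, 0, 0],
    [0, 0, 0],
  ],
  twist=[
    [0, 0, 0],
    [0, 0, 0],
    [0, 0, 0],
    [0, 0, 0],
  ],
  gripper=[1, 1, 1, 1],
)

```text
time_s: 29.38
tcp_pos: [0.5325, -0.0072, 0.1686]
ee_rot: [[0.002, -1.0, 0.007], [-1.0, -0.002, -0.0], [0.0, -0.007, -1.0]]
wrist_force: [2.6, 0.4, -0.3]
gripper_width: 0.006
```

```bash
python3 look2.py s20.png
```

```text
[ 0.5325 -0.0072  0.1686] 0.005537821853022606 [ 2.6  0.4 -0.3] [ 16.8  14.1 -15.2   0.2 -60.3 -16.7]
[[ 0.002 -1.     0.007]
 [-1.    -0.002 -0.   ]
 [ 0.    -0.007 -1.   ]]
```

View pics/s20.png

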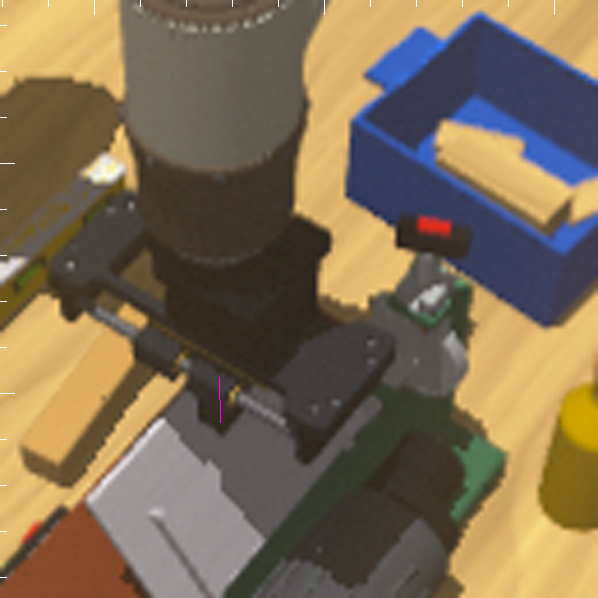

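>>> servo_tool(
  slide=[
    [-0.05, 0, 0],
    [-0.05, 0, 0],
    [-0.05, 0, 0],
    [-0.03, 0, 0],
    [0, 0, 0],
  ],
  twist=[
    [0, 0, 0],
    [0, 0, 0],
    [0, 0, 0],
    [0, 0, 0],
    [0, 0, 0],
  ],
  gripper=[1, 1, 1, 1, 1],
)

```text
time_s: 30.1
tcp_pos: [0.5199, -0.0074, 0.1679]
ee_rot: [[0.002, -1.0, 0.003], [-1.0, -0.002, -0.001], [0.001, -0.003, -1.0]]
wrist_force: [3.4, 0.4, 0.4]
gripper_width: 0.006
```

```bash
python3 look2.py s21.png
python3 - <<'E'
from fang import *
c=r.capture("scene")
for d in(39,42): draw(c,np.radians(d),(230,165,330,265),6,f"fs21_{d}.png")
E
```

```text
[ 0.5199 -0.0074  0.1679] 0.005544008640037335 [3.4 0.4 0.4] [ 17.1  13.  -16.7   0.1 -60.1 -17.1]
[[ 0.002 -1.     0.003]
 [-1.    -0.002 -0.001]
 [ 0.001 -0.003 -1.   ]]
```

View pics/fs21_42.png

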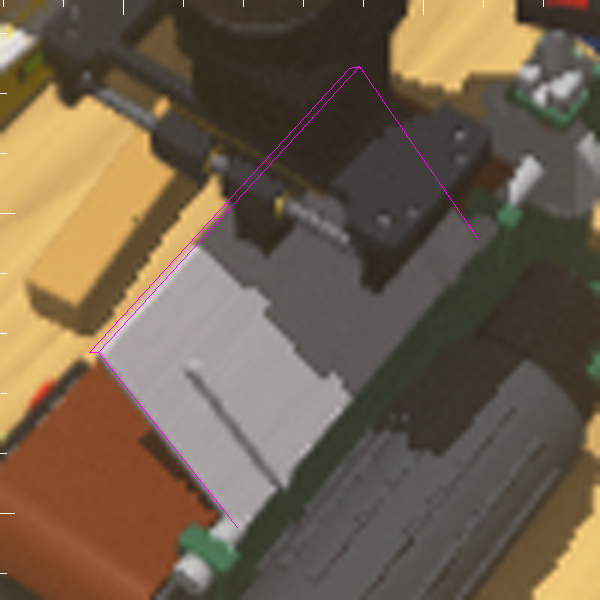

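View pics/ts21.png

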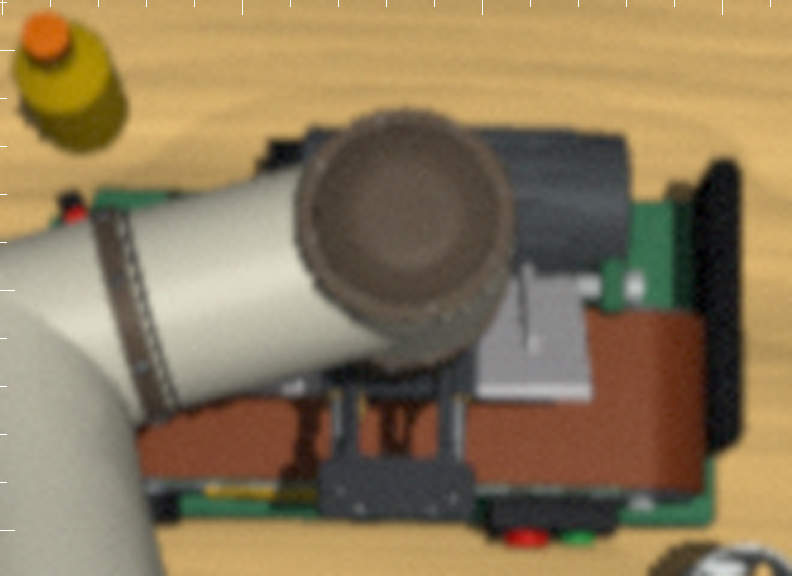

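```bash
cat > edge.py <<'E'
from fang import *
from scipy.optimize import brentq
import sys
def meas(ys,img=None,th0=np.radians(40),c=None):
    c=c or r.capture("top");g=cv2.cvtColor(c["image"] if img is None else img,cv2.COLOR_BGR2GRAY).astype(float);out=[]
    for y in ys:
        u,v0=proj(c,fp(th0,-4,y,112))[0]
        vs=np.arange(v0-8,v0+9,.1)
        prof=cv2.remap(g.astype(np.float32),np.full((len(vs),1),u,np.float32),vs.astype(np.float32).reshape(-1,1),cv2.INTER_LINEAR).ravel()
        # last strong falling edge (bright->belt)
        d=np.convolve(prof,np.r_[np.ones(10),-np.ones(10)]/10,'same')  # p[i+..]-p[i-..] sign handled
        d=-(np.interp(vs+.8,vs,prof)-np.interp(vs-.8,vs,prof));i=d[10:-10].argmax()+10
        w=slice(max(i-10,0),i+11);ve=(vs[w]*np.clip(d[w],0,None)).sum()/np.clip(d[w],0,None).sum()
        try: th=brentq(lambda t:proj(c,fp(t,-4,y,112))[0][1]-ve,.2,1.0)
        except ValueError: th=np.nan
        out.append((y,round(ve,2),round(np.degrees(th),2)))
    return out
if __name__=="__main__":
    for o in meas([float(a) for a in sys.argv[1:]]):print(o)
E
python3 edge.py -55 -62 -70 -78 -85 -92
```

```text
(-55.0, np.float64(222.25), np.float64(40.26))
(-62.0, np.float64(222.29), np.float64(40.21))
(-70.0, np.float64(222.28), np.float64(40.1))
(-78.0, np.float64(222.28), np.float64(39.98))
(-85.0, np.float64(222.66), np.float64(40.47))
(-92.0, np.float64(222.71), np.float64(40.45))
```

The fence is at about 40.2°. The tip is close to the plate's edge, so I'll back off, lower 8 mm and push on.

>>> servo_tool(
  slide=[
    [0.1, 0, 0],
    [0.07, 0, 0],
    [0, 0, -0.13],
    [-0.06, 0, 0],
    [-0.05, 0, 0],
    [-0.04, 0, 0],
    [-0.04, 0, 0],
    [0, 0, 0],
    [0, 0, 0],
  ],
  twist=[
    [0, 0, 0],
    [0, 0, 0],
    [0, 0, 0],
    [0, 0, 0],
    [0, 0, 0],
    [0, 0, 0],
    [0, 0, 0],
    [0, 0, 0],
    [0, 0, 0],
  ],
  gripper=[1, 1, 1, 1, 1, 1, 1, 1, 1],
)

```text
time_s: 31.42
tcp_pos: [0.519, -0.0072, 0.1602]
ee_rot: [[0.002, -1.0, 0.004], [-1.0, -0.002, -0.001], [0.001, -0.004, -1.0]]
wrist_force: [2.6, 1.3, 2.4]
gripper_width: 0.008
```

```bash
python3 edge.py -55 -62 -70 -78 -85 -92
```

```text
(-55.0, np.float64(224.24), np.float64(43.42))
(-62.0, np.float64(224.28), np.float64(43.39))
(-70.0, np.float64(224.28), np.float64(43.27))
(-78.0, np.float64(224.73), np.float64(43.88))
(-85.0, np.float64(225.17), np.float64(44.51))
(-92.0, np.float64(225.22), np.float64(44.5))
```

>>> servo_tool(
  slide=[
    [-0.03, 0, 0],
    [-0.02, 0, 0],
    [0, 0, 0],
    [0, 0, 0],
  ],
  twist=[
    [0, 0, 0],
    [0, 0, 0],
    [0, 0, 0],
    [0, 0, 0],
  ],
  gripper=[1, 1, 1, 1],
)

```text
time_s: 31.98
tcp_pos: [0.516, -0.0074, 0.16]
ee_rot: [[0.002, -1.0, 0.003], [-1.0, -0.002, -0.001], [0.001, -0.003, -1.0]]
wrist_force: [3.2, 0.9, 0.9]
gripper_width: 0.005
```

```bash
python3 edge.py -55 -62 -70 -78 -85 -92
python3 - <<'E'
from fang import *
c=r.capture("scene")
draw(c,np.radians(45),(230,165,330,265),6,"fs22_45.png")
E
```

```text
(-55.0, np.float64(225.17), np.float64(44.95))
(-62.0, np.float64(225.15), np.float64(44.81))
(-70.0, np.float64(225.22), np.float64(44.82))
(-78.0, np.float64(225.17), np.float64(44.61))
(-85.0, np.float64(225.22), np.float64(44.59))
(-92.0, np.float64(225.69), np.float64(45.28))
```

View pics/fs22_45.png

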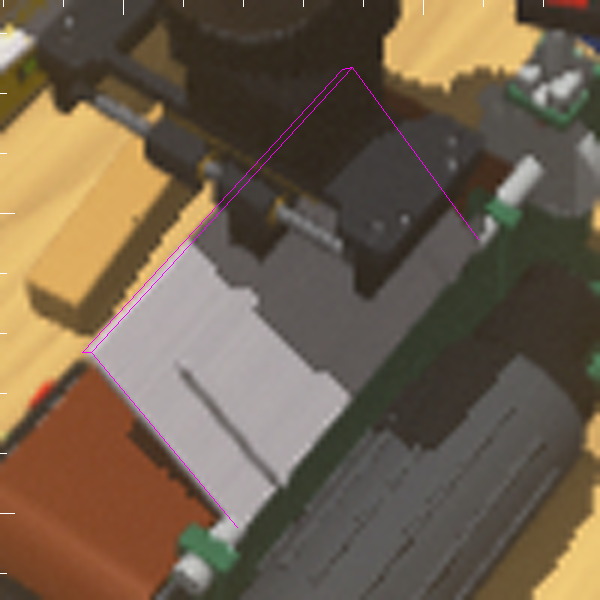

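The fence measures about 44.8° and the 45° overlay matches. Retreating to the T-grip.

>>> servo_tool(
  slide=[
    [0.2, 0, 0],
    [0.3, 0, 0.3],
    [0.2, 0, 0.7],
    [0.1, 0, 0.7],
    [0.1, 0.3, 0.5],
    [0.05, 0.4, 0.1],
    [0, 0.4, 0],
    [0, 0.4, 0],
    [0, 0.4, 0],
    [0, 0.4, 0],
    [0, 0.3, 0],
    [0, 0.15, 0],
  ],
  twist=[
    [0, 0, 0],
    [0, 0, 0],
    [0, 0, -0.9],
    [0, 0, -0.9],
    [0, 0, -1],
    [0, 0, -1],
    [0, 0, -1],
    [0, 0, -1],
    [0, 0, -1],
    [0, 0, -1],
    [0, 0, -1],
    [0, 0, -1],
  ],
  gripper=[1, 1, 1, 1, 0.5, 0.5, 0.5, 0.5, 0.5, 0.5, 0.5, 0.5],
)

```text
time_s: 33.58
tcp_pos: [0.5724, 0.1582, 0.2967]
ee_rot: [[-0.856, -0.517, -0.003], [-0.517, 0.856, -0.005], [0.005, -0.003, -1.0]]
wrist_force: [-0.5, -0.0, 0.6]
gripper_width: 0.497
```

>>> servo_tool(
  slide=[
    [0, 0, 0],
    [0, 0, 0],
  ],
  twist=[
    [0, 0, -1],
    [0, 0, -0.28],
  ],
  gripper=[0.5, 0.5],
)

```text
time_s: 33.83
tcp_pos: [0.5727, 0.1575, 0.297]
ee_rot: [[-0.916, -0.401, -0.002], [-0.401, 0.916, -0.005], [0.004, -0.004, -1.0]]
wrist_force: [0.1, 0.7, -0.2]
gripper_width: 0.501
```

```bash
python3 look2.py s23.png;python3 edge.py -80 -60 -40 -20 0 20 40 60 80
```

```text
[0.5727 0.1575 0.297 ] 0.5006768408198707 [ 0.1  0.7 -0.2] [ 31.1  16.2   6.3   0.2 -80.4 -97.5]
[[-0.916 -0.401 -0.002]
 [-0.401  0.916 -0.005]
 [ 0.004 -0.004 -1.   ]]
(-80.0, np.float64(225.24), np.float64(44.71))
(-60.0, np.float64(225.06), np.float64(44.7))
(-40.0, np.float64(225.11), np.float64(45.08))
(-20.0, np.float64(225.16), np.float64(45.45))
(0.0, np.float64(225.17), np.float64(45.78))
(20.0, np.float64(224.68), np.float64(45.25))
(40.0, np.float64(224.04), np.float64(44.48))
(60.0, np.float64(224.1), np.float64(44.88))
(80.0, np.float64(224.19), np.float64(45.33))
```

View pics/s23.png

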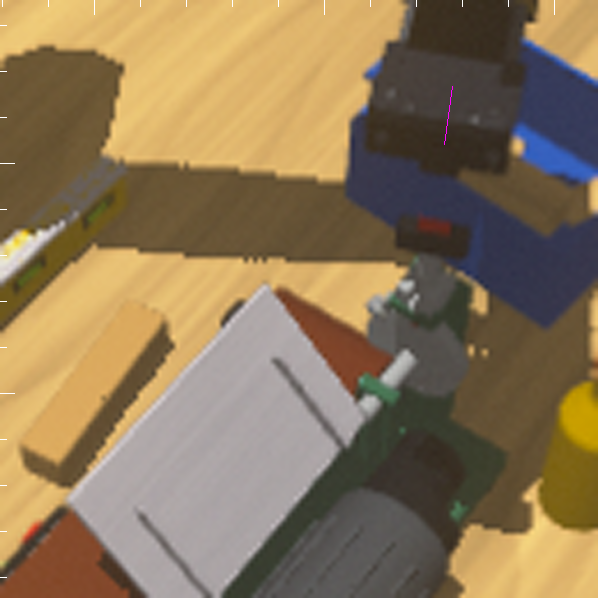

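View pics/ts23.png

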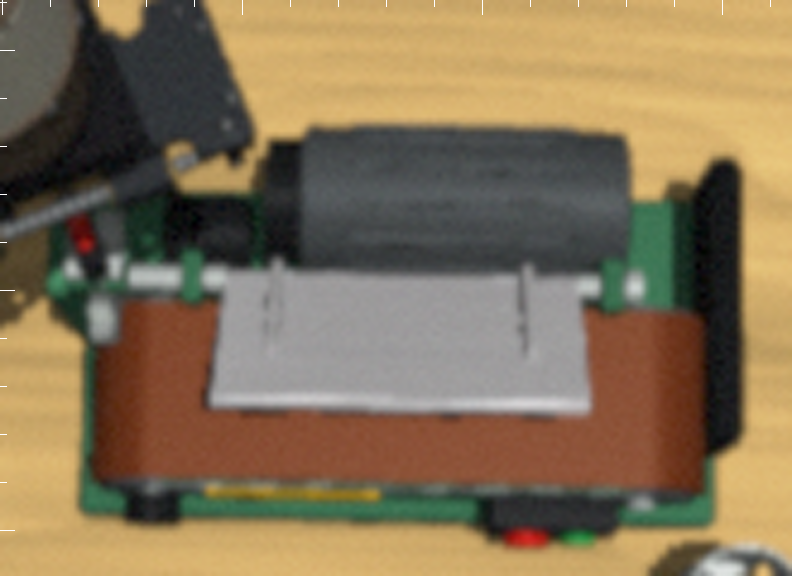

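The fence averages 45.1° along its whole edge. Descending to regrip the bar.

>>> servo_tool(
  slide=[
    [0.01, 0, -0.4],
    [0, 0, -0.6],
    [0, 0, -0.5],
    [0, 0, -0.22],
    [0, 0, 0],
    [0, 0, 0],
    [0, 0, 0],
    [0, 0, 0],
    [0, 0, 0],
  ],
  twist=[
    [0, 0, 0],
    [0, 0, 0],
    [0, 0, 0],
    [0, 0, 0],
    [0, 0, 0],
    [0, 0, 0],
    [0, 0, 0],
    [0, 0, 0],
    [0, 0, 0],
  ],
  gripper=[0.5, 0.5, 0.5, 0.5, 0.5, 1, 1, 1, 1],
)

```text
time_s: 35.1
tcp_pos: [0.5741, 0.1576, 0.1953]
ee_rot: [[-0.916, -0.401, 0.002], [-0.401, 0.916, -0.004], [-0.0, -0.004, -1.0]]
wrist_force: [-0.2, 0.4, 1.5]
gripper_width: 0.158
```

>>> servo_tool(
  slide=[
    [0, 0, 0.06],
    [0, 0, 0],
    [0, 0, 0],
    [0, 0, 0],
    [0, 0, 0],
    [0, 0, 0],
    [0, 0, 0],
    [0, 0, 0],
    [0, 0, 0],
    [0, 0, 0],
    [0, 0, 0],
    [0, 0, 0],
  ],
  twist=[
    [0, 0, 0],
    [0, 0, 0.6],
    [0, 0, 1],
    [0, 0, 1],
    [0, 0, 1],
    [0, 0, 1],
    [0, 0, 1],
    [0, 0, 1],
    [0, 0, 1],
    [0, 0, 1],
    [0, 0, 1],
    [0, 0, 1],
  ],
  gripper=[1, 1, 1, 1, 1, 1, 1, 1, 1, 1, 1, 1],
)

```text
time_s: 36.6
tcp_pos: [0.5728, 0.1582, 0.1958]
ee_rot: [[-0.046, -0.999, 0.0], [-0.999, 0.046, -0.0], [0.0, -0.0, -1.0]]
wrist_force: [1.4, 1.3, -9.8]
gripper_width: 0.156
```

>>> servo_tool(
  slide=[
    [0, 0, 0],
    [0, 0, 0],
  ],
  twist=[
    [0, 0, 0.6],
    [0, 0, 0],
  ],
  gripper=[1, 1],
)

```text
time_s: 36.85
tcp_pos: [0.5728, 0.1581, 0.1961]
ee_rot: [[0.013, -1.0, 0.0], [-1.0, -0.013, -0.0], [0.0, -0.0, -1.0]]
wrist_force: [1.4, 1.4, -10.1]
gripper_width: 0.162
```

>>> servo_tool(
  slide=[
    [0, 0, -0.05],
    [0, 0, -0.05],
    [0, 0, -0.05],
    [0, 0, 0],
  ],
  twist=[
    [0, 0, 0],
    [0, 0, 0],
    [0, 0, 0],
    [0, 0, 0],
  ],
  gripper=[1, 1, 1, 1],
)

```text
time_s: 37.35
tcp_pos: [0.573, 0.1579, 0.1892]
ee_rot: [[0.014, -1.0, 0.002], [-1.0, -0.014, -0.0], [0.0, -0.002, -1.0]]
wrist_force: [-2.0, 4.6, -7.7]
gripper_width: 0.162
```

>>> servo_tool(
  slide=[
    [0, 0, -0.05],
    [0, 0, -0.04],
    [0, 0, 0],
  ],
  twist=[
    [0, 0, 0],
    [0, 0, 0],
    [0, 0, 0],
  ],
  gripper=[1, 1, 1],
)

```text
time_s: 37.72
tcp_pos: [0.5731, 0.1579, 0.1844]
ee_rot: [[0.014, -1.0, 0.003], [-1.0, -0.014, -0.0], [0.0, -0.003, -1.0]]
wrist_force: [-3.3, 4.3, -5.4]
gripper_width: 0.16
```

The pin is already below rim height and the spring is still pulling it down, so it has entered the notch. Lower the last bit and release.

>>> servo_tool(
  slide=[
    [0, 0, -0.04],
    [0, 0, 0],
    [0, 0, 0],
    [0, 0, 0],
    [0, 0, 0],
    [0, 0, 0],
  ],
  twist=[
    [0, 0, 0],
    [0, 0, 0],
    [0, 0, 0],
    [0, 0, 0],
    [0, 0, 0],
    [0, 0, 0],
  ],
  gripper=[1, 1, 1, 0.5, 0.5, 0.5],
)

```text
time_s: 38.48
tcp_pos: [0.575, 0.1573, 0.1832]
ee_rot: [[0.015, -1.0, 0.007], [-1.0, -0.015, -0.001], [0.001, -0.007, -1.0]]
wrist_force: [-0.4, 0.1, -0.5]
gripper_width: 0.414
```

>>> servo_tool(
  slide=[
    [0, 0, 0.3],
    [0, 0, 0.6],
    [0, 0, 0.7],
    [-0.5, 0.5, 0.7],
    [-0.9, 0.5, 0.2],
    [-0.9, 0.5, 0.2],
    [-0.6, 0.5, 0],
    [0, 0.3, 0],
    [0, 0, 0],
  ],
  twist=[
    [0, 0, 0],
    [0, 0, 0],
    [0, 0, 0],
    [0, 0, 0],
    [0, 0, 0],
    [0, 0, 0],
    [0, 0, 0],
    [0, 0, 0],
    [0, 0, 0],
  ],
  gripper=[0.5, 0.5, 0.5, 0.5, 0.5, 0.5, 0.5, 0.5, 0.5],
)

```text
time_s: 39.6
tcp_pos: [0.401, 0.2961, 0.3436]
ee_rot: [[0.016, -1.0, 0.004], [-1.0, -0.016, -0.001], [0.001, -0.004, -1.0]]
wrist_force: [-0.3, -0.2, -0.9]
gripper_width: 0.506
```

Run:
```python
from fang import *
s=r.sense();print(s["tcp_pos"],s["wrist_force"],s["joints"].round(1),s["time_s"])
from edge import meas
print(meas([-90,-60,-30,0,30,60,90]))
box=lambda x0,x1,y0,y1,z:[M(q) for q in((x0,y0,z),(x1,y0,z),(x1,y1,z),(x0,y1,z),(x0,y0,z))]
c=r.capture("scene");crop(c,240,115,370,245,4.6,"s25.png");crop(c,300,140,350,180,14,"s26.png",lines=[box(55,69,142,188,233),box(55,69,142,188,241)])
cv2.imwrite("pics/sc25.png",c["image"])
c=r.capture("top");crop(c,200,140,365,260,4.8,"t25.png");cv2.imwrite("pics/top25.png",c["image"])
```

```text
[0.40096858 0.29605634 0.34360479] [-0.31947669 -0.21342624 -0.91063114] [ 55.3   5.2  -1.    0.2 -83.6 -54.4] 39.6
[(-90, np.float64(225.51), np.float64(45.01)), (-60, np.float64(225.05), np.float64(44.67)), (-30, np.float64(225.1), np.float64(45.2)), (0, np.float64(225.03), np.float64(45.54)), (30, np.float64(224.28), np.float64(44.73)), (60, np.float64(224.09), np.float64(44.86)), (90, np.float64(224.1), np.float64(45.32))]
```

View pics/s26.png

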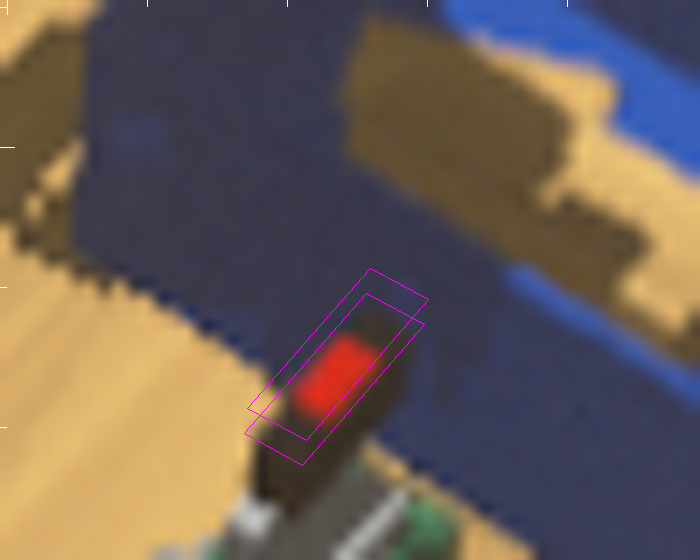

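View pics/top25.png

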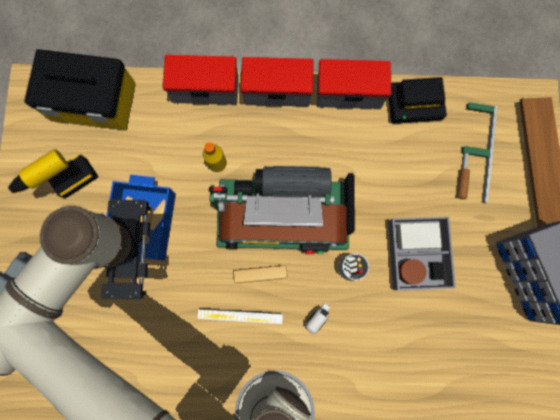

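View pics/s25.png

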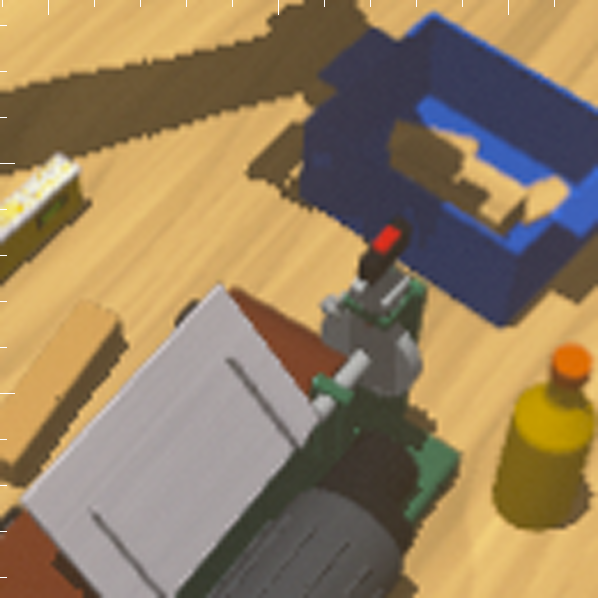

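Now compare the red stripe's position with the initial home picture, to confirm the pin is fully home and the bystanders haven't moved.

Run:
```python
import cv2,numpy as np
def cen(f,b):
    im=cv2.imread(f).astype(float)[b[1]:b[3],b[0]:b[2]];w=np.clip(im[...,2]-im[...,1]-60,0,None);y,x=np.mgrid[b[1]:b[3],b[0]:b[2]]
    return (x*w).sum()/w.sum(),(y*w).sum()/w.sum(),w.sum()
for a,b in(("scene0","sc25"),):print([cen(f"pics/{q}.png",(312,155,335,178)) for q in(a,b)])
print([cen(f"pics/{q}.png",(206,180,228,196)) for q in("top0","top25")])
a,b=cv2.imread("pics/top0.png"),cv2.imread("pics/top25.png")
for n,(x0,y0,x1,y1) in dict(glue=(198,138,230,172),stick=(228,260,292,288),tin=(333,250,372,284)).items():
    print(n,cv2.phaseCorrelate(np.float32(a[y0:y1,x0:x1,1]),np.float32(b[y0:y1,x0:x1,1])),np.abs(a[y0:y1,x0:x1].astype(int)-b[y0:y1,x0:x1]).mean())
```

```text
[(np.float64(323.5116557083084), np.float64(166.47280334728035), np.float64(1673.0)), (np.float64(323.5076923076923), np.float64(166.46686390532545), np.float64(1690.0))]
[(np.float64(216.95956648603584), np.float64(188.58441017090453), np.float64(2399.0)), (np.float64(216.98936170212767), np.float64(188.5975788701394), np.float64(2726.0))]
glue ((0.034070207576590406, 0.0653788960090047), 0.9003589583767785) 8.958639705882353
stick ((0.1688904989995983, -0.11484953489351213), 0.925492147107919) 10.134300595238095
tin ((0.005316238383738181, 0.06676822216866896), 1.0110261691941156) 8.709904474610356
```

The stripe is within 0.03 px of its home position in both views. The pin is fully home and the bystanders show no shift beyond 0.2 px. Handing in.

```bash
python3 -c "
from station import r
print(r.finish_job(), r.sense()['time_s'])"
```

```text
the job is handed in; nothing more can be done
the job is handed in; nothing more can be done
```

The sander is set up for the 45° bevel and I've handed the job in. The offcut is in the blue bin, the fence is at 45° and the pin has sprung home. It took just under 40 s of the 72 s allowed.

**What went wrong on the way:**
- **Offcut:** the first two grasps missed because the fingertips sit about 23–27 mm higher than the reported TCP. I worked out the offset and the third grasp held.
- **Fence:** I gripped the top edge to fold it, but the arm hit a joint limit and slipped off at about 35°. I pushed it the rest of the way from behind.

**Last checks:**
- **Fence angle:** it reads 44.7–45.5° along its length (mean about 45.0°), and my 45° outline matched the other camera.
- **Pin:** the T-grip's red stripe is within 0.03 px of its starting home position in both views. While I lowered it, the pin went below the height where it would ride on the rim.
- **Bystanders:** the glue bottle, cleaning stick and pencil tin show no shift beyond 0.2 px.
- **Forces:** wrist forces stayed around 12 N or less in all readings. I only read them at the end of each move, so a brief peak in between would not show.

I did not pull on the fence to test the lock, and the offcut rests on the scraps already in the bin.

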